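# Lay a tile coaster for the salt shaker

### The job

Press lightly on the top tile of the stack in the wooden box and slide it sideways, flat and without lifting it, onto the ledge at the other end of the box until it lies fully home against the far lip; never press hard, and leave the other tiles stacked as they are. Then set the salt shaker down gently, upright in the middle of that tile, and leave the other jars alone.

Things in the scene. Friction and masses are not known exactly. Their poses are not given: they have to be found in the camera images.
- tile_box: Fixed waxed-wood box, 224 x 115 mm, long side along its x. Origin on the worktop, on the centre line. Well with the stack, on a sprung floor: x -0.105 to -0.003; its 8 mm walls end 1 to 2 mm below the uppermost tile's top face, so tile edges cannot be reached. Ledge: x -0.003 to 0.103; its side walls and far lip (inner face x 0.103) end 42 mm above the worktop. 99 mm clear between side walls.
- home (a point): Point fixed to the box: box x = 0.055, y = 0, 34.5 mm above the worktop. In x and y the tile's centre lies here when fully home at the far lip, some 110 mm along box +x from its start. The ledge lies 1.5 to 5.5 mm lower than the tile's underside at the start, by an amount not reported: the tile sinks by that as it crosses, so follow it down by feel. The ledge is sprung too, 15 N per mm.
- tile_top: Uppermost of four white glazed tiles, 96x96x10 mm, 0.2 kg, friction underneath 0.3. Origin: centre of underside, z up; top face 10 mm above. Starts 38 mm above the worktop. Shut fingertips, lowered slowly onto its middle, drag it: 4 to 8 N does it. The stack gives 1 mm per 15 N: pressed too hard it sinks and the tile butts on the ledge; over 15 N is not allowed; too lightly, the tips slip.
- tile_next: The tile directly under the uppermost one, same size and origin, underside 28 mm above the worktop. Must stay in place, as must the two below it.
- salt: Salt shaker: glass body with a rounded grey metal cap, 44 mm across, 90 mm tall, about 0.1 kg. Stands upright on the worktop to the right of the box; body of full width from 0 to about 66 mm height. Origin: centre of its underside; z is its axis.
- dark_bottle: Bystander: small brown bottle with a black cap, 33 mm across, 83 mm tall; origin at the centre of its underside. Leave alone.
- spice_jar: Bystander: spice jar with a broad black cap, 41 mm across, 105 mm tall; origin at the centre of its underside. Leave alone.

How it is judged:
By the outcome, as a careful person would: the job done as asked, in the order asked, and still so for the second after the job is handed in, with the robot touching nothing.
It also fails if it takes over 72 s, if anything falls off the work surface, if the arm or the gripper's body presses on something with over 40 N, if the wrist force passes 120 N, or if a joint passes its speed limit or range.

### The arm

A 7-joint arm with a two-finger parallel gripper is mounted at the origin on a cart in front of the work surface, level with it; the furniture and walls round the work are solid. World frame = base frame: x ahead of the robot, y to its left, z up, the work surface at z = 0. Lengths are in mm, angles in rad, forces in N, time in s.
With the tool pointing down it reaches from about 400 to 875 mm from the base axis. Payload 4.4 kg.
Tool frame: the origin (TCP) lies between the finger pads; the fingertips stand 11 mm ahead of it and the grasp point (between the pads) lies 8 mm behind it; y points along the fingers, x is the direction in which the jaws open and shut, and the axes are right-handed (so a half turn about y gives the same grasp; the last joint's range is limited). The gripper opens to 85 mm and grips with 20 to 120 N. Pads are 22 mm wide; open, the fingers measure 114 mm over their backs; the gripper's body (76 mm by 85 mm) begins 54 mm behind the grasp point. The pads swing forward as they close: fully open they stand 13 mm farther back than shut.
Start: joints at [-1.226, 0.628, 0.038, 1.517, -0.027, 0.996, -0.02], TCP at [259.552, 595.945, 242.313] pointing down, gripper open.
Joint ranges: [-3.06, 3.06], [-0.37, 2.12], [-1.25, 1.32], [0.18, 2.47], [-1.1, 4.24], [0.23, 1.98], [-2.94, 2.94]. Speed limits (rad/s): [2.57, 2.57, 3.14, 3.14, 3.14, 3.14, 3.14].

### API

Orientations are given as [roll, pitch, yaw] about the fixed x, y, z axes, in that order (R = Rz(yaw) Ry(pitch) Rx(roll)).
In Python, from cell import * gives the robot as it stands.
- The arm moves only by the shell command python3 -m jog 'ROWS'. ROWS is JSON, a list of rows, each an object of numbers: "x", "y", "z": the shift along the tool's x, y, z in mm; "ax", "ay", "az": the turn, a rotation vector about the tool's x, y, z in rad; "grip": the finger opening in mm, from 0 to 85.4. In form: [{"x": .., "y": .., "z": .., "ax": .., "ay": .., "az": .., "grip": ..}, ...]. A call has 1 to 5 rows; each row is the pose to reach, as a shift and turn from the pose commanded when the call began, along the tool's axes at that moment; what a row does not reach only later rows make up. A row lasts 1/10 s, in which the tool goes at most 50 mm and 8.59 degrees, less where a joint would pass 70% of its speed; a pose out of reach is approached as far as the arm can. A call with a gripper value outside its range is refused whole. The fingers move at their own pace and stop on an object; the grip force is fixed at half the most. Time passes only in rows, so rows that repeat a pose let the fingers close. It gives the time, the measured TCP pose, the force and the opening at its end, in the units of the state.
- read_state(): the state, without advancing time (a new reading comes with each control period).
- get_image(name): name is "side" or "top" or "wrist"; returns a dict with "color" (420x560x3 uint8, red, green, blue), "vfov" (degrees; the focal length in pixels is half the picture's height over the tangent of half this angle, whatever the lens; pixels are square), "cx", "cy" (the principal point, pixels), "k1" (the pictures are not rectified: a ray, as slopes to the right and down, at radius r is drawn at 1 + k1 r^2 times it, then the intrinsics apply), "camera_from_world" (4x4, takes a point from world to camera coordinates). Camera axes: x right, y down, z forward; pixel columns grow to the right and rows downward; lengths in mm; the calibration is good to about 2 mm. A picture is of the moment at which its call begins. There is no depth.
- finish_job(): hands the job in, once; it reports no verdict.
The state is a dict: "clock": time; "qpos": joint angles; "qd": joint speeds; "tau": joint torques, N m; "eef_pos": TCP position; "tool_rot": TCP orientation; "force": force on the tool from outside, world axes, zero at the start; "torque": the same for the moment, N m; "width": finger opening in mm.
Only numpy, scipy, OpenCV 4.12 (cv2) and the standard library are available. Lean on these libraries where they do the work, as an engineer would, in place of code of your own. Each camera call takes 0.05 s, during which the arm holds its last target.

## Working session

There is one attempt and no reset: what is moved stays moved. The work goes in short steps, Python scripts to look and compute and a shell command to move; the robot and the scene stay as the last step left them, time stands still between calls to the robot, and variables do not carry over. Pictures are saved under pics/ and viewed, and the job is handed in when it is done.

```bash
ls; mkdir -p pics
python3 - <<'E'
from cell import *
import cv2
s=read_state();print({k:(v if not hasattr(v,'tolist') else v.tolist()) for k,v in s.items()})
for n in ["side","top","wrist"]:
    i=get_image(n);cv2.imwrite(f"pics/{n}0.png",i["color"][:,:,::-1])
    print(n,i["vfov"],i["cx"],i["cy"],i["k1"],i["camera_from_world"])
E
```

```text
pics
{'clock': 0.0, 'qpos': [-1.2258170645528128, 0.6293609777657803, 0.03842777407558501, 1.5183643590510614, -0.02700313819001393, 0.9962976831493447, -0.019994927131214337], 'qd': [0.0013220647834634178, -0.00013585167602891632, -0.00036370202934935474, -0.00234605591797024, 0.00032583043238039336, -8.867537038333856e-05, 0.0002803327604120002], 'tau': [-0.00012700201295956504, -56.34098768234253, 1.2262773513793945, -19.34469223022461, 0.011053094349335879, 0.010672643256839365, -4.0387951116827026e-06], 'eef_pos': [259.2842615181827, 595.3881283478904, 241.3803507428807], 'tool_rot': [-1.570811346698184, 0.0019127698397436443, 1.160031967170752], 'force': [0.2544182074530067, -0.6565713167565733, -0.044846492851342123], 'torque': [-0.013611579046216848, -0.01153570889440949, 0.03221637135216344], 'width': 85.17462827053308}
side 45.01445306932312 279.9686827116932 217.80658635117516 -0.10137565304048755 [[-9.99193476e-01 -3.97049366e-02  5.99297256e-03  4.92439972e+02]
 [-2.33759849e-02  4.53813915e-01 -8.90789815e-01  1.09227166e+02]
 [ 3.26490588e-02 -8.90211463e-01 -4.54376045e-01  8.49599361e+02]
 [ 0.00000000e+00  0.00000000e+00  0.00000000e+00  1.00000000e+00]]
top 43.4578487606898 282.9797957300245 205.47558550464365 -0.11294083960260953 [[ 2.88501427e-03 -9.99991487e-01  2.94988473e-03 -1.03551150e+02]
 [-9.86095391e-01 -3.33504156e-03 -1.66146797e-01  4.83238003e+02]
 [ 1.66155221e-01 -2.42953185e-03 -9.86096618e-01  9.59835088e+02]
 [ 0.00000000e+00  0.00000000e+00  0.00000000e+00  1.00000000e+00]]
wrist 65.17811782626224 279.7626630870458 209.37565546313905 0.008322261578715304 [[ 3.99144148e-01  9.16884978e-01 -2.42599135e-03 -6.48185843e+02]
 [ 8.69509001e-01 -3.77677953e-01  3.18297756e-01 -4.20423608e+01]
 [ 2.90926188e-01 -1.29156108e-01 -9.47987686e-01  3.82248193e+02]
 [ 0.00000000e+00  0.00000000e+00  0.00000000e+00  1.00000000e+00]]
```

View pics/side0.png

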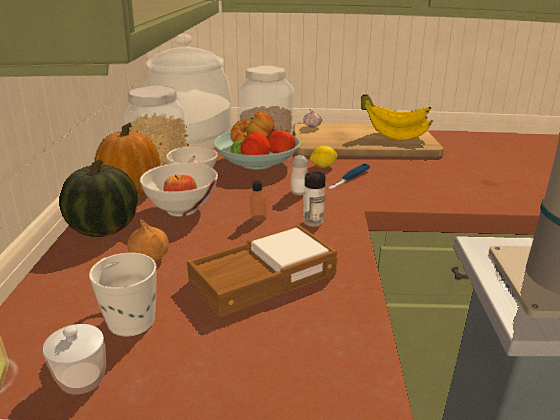

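View pics/top0.png

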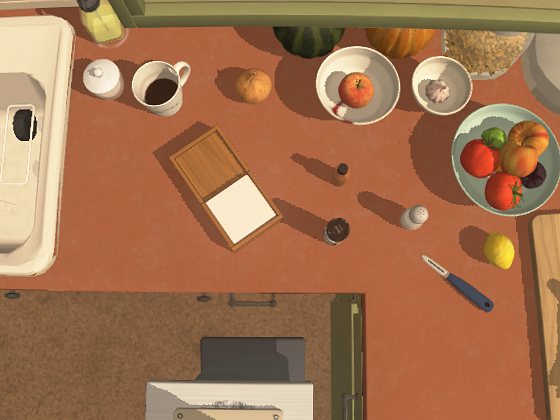

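View pics/wrist0.png

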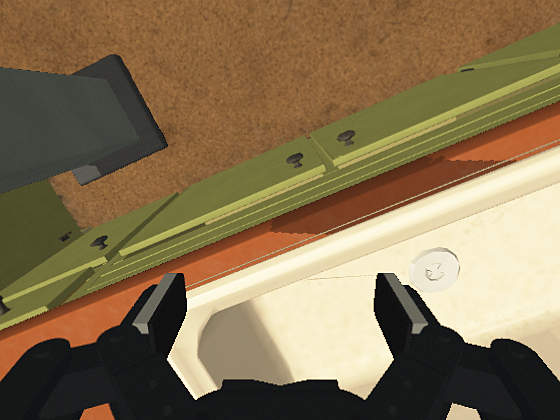

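```bash
cat > h.py <<'E'
import numpy as np,cv2
from cell import *
def px2world(im,u,v,z):
    H=im["color"].shape[0];f=H/2/np.tan(np.radians(im["vfov"])/2)
    d=np.array([(u-im["cx"])/f,(v-im["cy"])/f]);p=d.copy()
    for _ in range(30): p=d/(1+im["k1"]*(p@p))
    T=np.array(im["camera_from_world"]);R=T[:3,:3];t=T[:3,3]
    r=R.T@np.array([p[0],p[1],1]);c=-R.T@t
    return c+r*(z-c[2])/r[2]
def w2px(im,P):
    H=im["color"].shape[0];f=H/2/np.tan(np.radians(im["vfov"])/2)
    T=np.array(im["camera_from_world"]);q=T[:3,:3]@np.array(P,float)+T[:3,3]
    s=q[:2]/q[2];s=s*(1+im["k1"]*(s@s));return s*f+[im["cx"],im["cy"]]
def crop(im,x0,y0,x1,y1,k,name):
    c=im["color"][y0:y1,x0:x1,::-1];cv2.imwrite("pics/"+name,cv2.resize(c,None,fx=k,fy=k,interpolation=cv2.INTER_CUBIC))
E
python3 - <<'E'
from h import *
a=get_image("top");crop(a,150,110,300,260,5,"tb.png");crop(a,300,150,440,260,5,"tj.png")
a=get_image("side");crop(a,180,150,350,320,4,"sb.png")
E
```

```text
(no output)
```

View pics/tb.png

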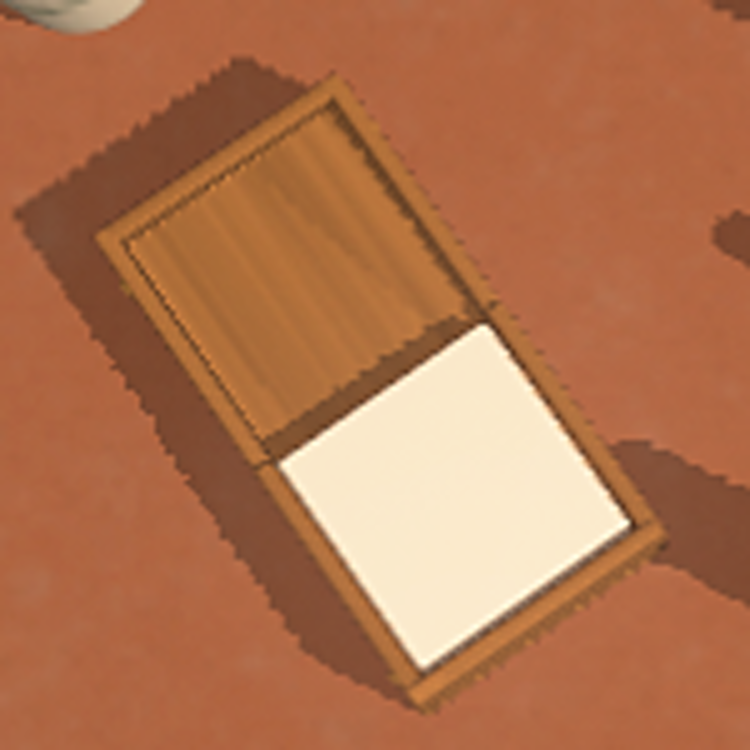

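View pics/tj.png

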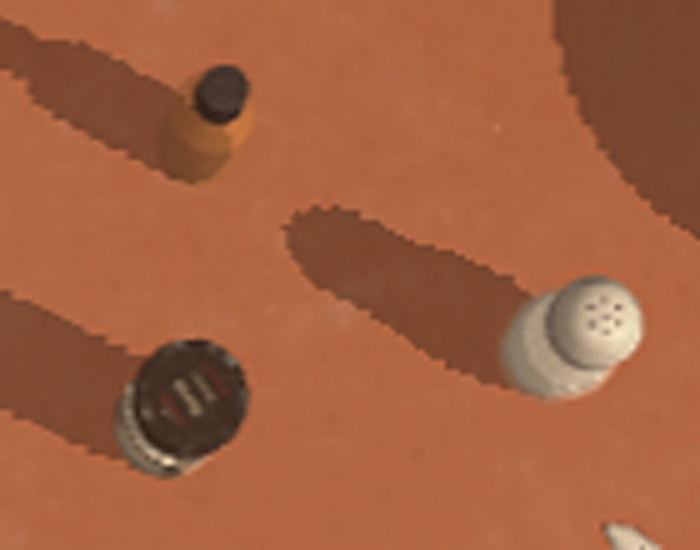

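View pics/sb.png

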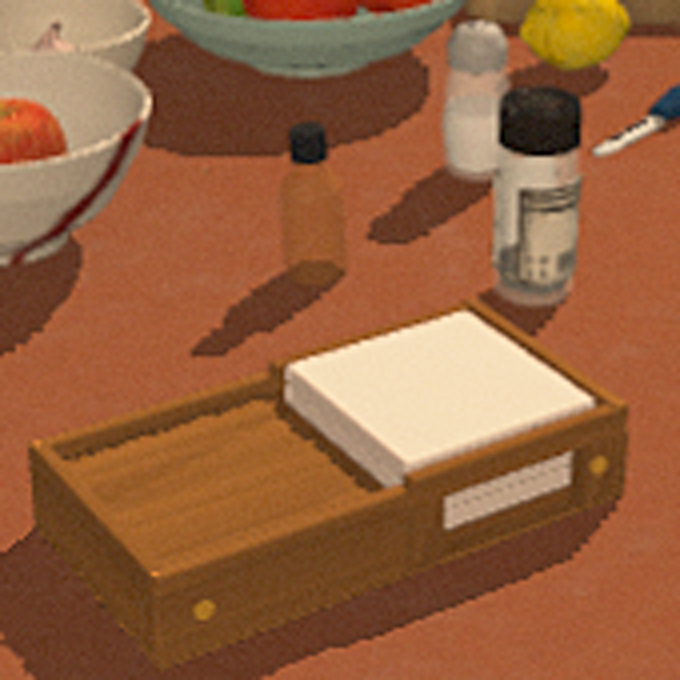

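Run:
```python
from h import *
a=get_image("top");b=get_image("side")
f=lambda p,x0,y0,k:((p[0]+.5)/k-.5+x0,(p[1]+.5)/k-.5+y0)
tc=[px2world(a,*f(p,150,110,5),48) for p in [(485,323),(278,464),(422,670),(632,523)]]
print("tile top",np.round(tc,1),np.mean(tc,0))
m=np.mean(tc,0)
d=(tc[0]+tc[1]-tc[2]-tc[3])/2;print(np.linalg.norm(d),np.degrees(np.arctan2(d[1],d[0])))
e=(tc[1]+tc[2]-tc[0]-tc[3])/2;print(np.linalg.norm(e),np.degrees(np.arctan2(e[1],e[0])))
lc=[px2world(a,*f(p,150,110,5),42) for p in [(335,75),(98,237)]];print("lip",np.round(lc,1),np.mean(lc,0))
ts=[px2world(b,*f(p,180,150,4),48) for p in [(287,378),(405,468),(594,402),(467,312)]]
print("tile side",np.round(ts,1),np.mean(ts,0))
g=ts[0]+ts[1]-ts[2]-ts[3];print(np.degrees(np.arctan2(g[1],g[0])))
print("salt cap",px2world(a,*f((597,322),300,150,5),80))
# base: lower edge of body in top
print("salt base lower",px2world(a,*f((555,398),300,150,5),0),"left",px2world(a,*f((503,350),300,150,5),20))
print("salt side base", [px2world(b,*f(p,180,150,4),0) for p in [(443,165),(495,172),(472,181)]],"cap",px2world(b,*f((478,40),180,150,4),80))
print("spice cap",px2world(a,*f((190,400),300,150,5),105),"bottle",px2world(a,*f((222,93),300,150,5),83))
```

```text
tile top [[542.5 -32.6  48. ]
 [487.7  45.   48. ]
 [409.9 -10.9  48. ]
 [465.6 -89.   48. ]] [476.44251497 -21.85805974  48.        ]
95.55664844676838 35.999001515247876
95.40635299260315 125.3810081242785
lip [[643.2  28.2  42. ]
 [577.8 118.6  42. ]] [610.47962921  73.3859347   42.        ]
tile side [[542.7 -19.7  48. ]
 [489.8  48.8  48. ]
 [412.7  -6.1  48. ]
 [466.7 -83.3  48. ]] [477.97028593 -15.06109883  48.        ]
37.75225726857975
salt cap [ 461.91392119 -351.33507184   80.        ]
salt base lower [ 443.69057938 -354.55810053    0.        ] left [ 459.98362821 -329.78945761   20.        ]
salt side base [array([ 482.63997107, -354.11538621,    0.        ]), array([ 452.3722631 , -345.78586097,    0.        ]), array([ 465.56337933, -332.47924251,    0.        ])] cap [ 464.02610416 -348.14130578   80.        ]
spice cap [ 429.87376586 -198.35773726  105.        ] bottle [ 546.47390033 -214.21511942   83.        ]
```

```bash
cat >> h.py <<'E'
from scipy.spatial.transform import Rotation as Ro
def delta(P,yaw=None):
    s=read_state();R=Ro.from_euler('xyz',s["tool_rot"]);d=R.inv().apply(np.array(P)-s["eef_pos"])
    print("t",round(s["clock"],2),"pos",np.round(s["eef_pos"],1),"rot",np.round(s["tool_rot"],3),"F",np.round(s["force"],1),"w",round(s["width"],1));print("delta xyz",np.round(d,1))
    if yaw is not None:
        T=Ro.from_euler('xyz',[-np.pi/2,0,yaw]);print("rotvec",np.round((R.inv()*T).as_rotvec(),3))
E
python3 -m jog '[{"x":-479,"z":-446,"ay":0.538,"grip":0},{"x":-479,"z":-446,"ay":0.538,"grip":0},{"x":-479,"z":-446,"ay":0.538,"grip":0},{"x":-479,"z":-446,"ay":0.538,"grip":0},{"x":-479,"z":-446,"ay":0.538,"grip":0}]'
python3 -c "
from h import *
delta([476.4,-21.9,120],np.radians(35.7))
a=get_image('top');print(px2world(a,422,257,0))"
```

```text
t 0.35 pos [259.5 595.8 242.1] rot [-1.571  0.     1.16 ] F [-0.6  0.3  0.6] w 85.7
delta xyz [-479.7  122.3 -445.5]
rotvec [ 0.     0.537 -0.   ]
[ 388.71454584 -375.43219138    0.        ]$[0]: bad value
```

```bash
python3 -m jog '[{"x":-36,"z":-34,"ay":0.14,"grip":0},{"x":-73,"z":-68,"ay":0.28,"grip":0},{"x":-109,"z":-102,"ay":0.42,"grip":0},{"x":-146,"z":-136,"ay":0.538,"grip":0},{"x":-182,"z":-170,"ay":0.538,"grip":0}]'
python3 -c "
from h import *
delta([476.4,-21.9,120],np.radians(35.7))"
```

```text
t 0.4 pos [259.5 595.9 242.2] rot [-1.571  0.     1.16 ] F [-0.4  0.5 -0.6] w 85.3
delta xyz [-479.7  122.3 -445.6]
rotvec [ 0.     0.537 -0.   ]$[0]: bad value
```

```bash
python3 -m jog '[{"x":-36,"y":0,"z":-34,"ax":0,"ay":0.14,"az":0,"grip":0},{"x":-73,"y":0,"z":-68,"ax":0,"ay":0.28,"az":0,"grip":0},{"x":-109,"y":0,"z":-102,"ax":0,"ay":0.42,"az":0,"grip":0},{"x":-146,"y":0,"z":-136,"ax":0,"ay":0.538,"az":0,"grip":0},{"x":-182,"y":0,"z":-170,"ax":0,"ay":0.538,"az":0,"grip":0}]'
python3 -c "
from h import *
delta([476.4,-21.9,120],np.radians(35.7))"
```

```text
clock: 0.9
eef_pos: [343.1, 359.4, 242.5]
tool_rot: [-1.571, -0.001, 0.62]
force: [2.3, -0.4, 0.4]
width: 12.4
t 0.9 pos [343.1 359.4 242.5] rot [-1.571e+00 -1.000e-03  6.200e-01] F [ 2.3 -0.4  0.4] w 12.4
delta xyz [-113.   122.5 -387.8]
rotvec [ 0.    -0.003  0.001]
```

```bash
python3 -m jog '[{"x":-13,"y":0,"z":-44,"ax":0,"ay":0,"az":0,"grip":0},{"x":-26,"y":0,"z":-89,"ax":0,"ay":0,"az":0,"grip":0},{"x":-39,"y":0,"z":-133,"ax":0,"ay":0,"az":0,"grip":0},{"x":-52,"y":0,"z":-178,"ax":0,"ay":0,"az":0,"grip":0},{"x":-65,"y":0,"z":-222,"ax":0,"ay":0,"az":0,"grip":0}]'
python3 -m jog '[{"x":-12,"y":30,"z":-34,"ax":0,"ay":0,"az":0,"grip":0},{"x":-24,"y":60,"z":-69,"ax":0,"ay":0,"az":0,"grip":0},{"x":-36,"y":90,"z":-103,"ax":0,"ay":0,"az":0,"grip":0},{"x":-48,"y":115,"z":-138,"ax":0,"ay":0,"az":0,"grip":0},{"x":-48,"y":122,"z":-166,"ax":0,"ay":0,"az":0,"grip":0}]'
python3 -c "
from h import *
delta([476.4,-21.9,59],np.radians(35.7))
for n in ['top','side']:
  i=get_image(n);crop(i,150,90,350,320,3 if n=='top' else 2.6 and 3,n+'1.png')
i=get_image('wrist');crop(i,0,0,560,420,1,'w1.png')
delta([476.4,-21.9,59])"
```

```text
clock: 1.4
eef_pos: [419.8, 141.2, 242.7]
tool_rot: [-1.571, -0.001, 0.622]
force: [-0.6, 1.0, -0.1]
width: 0.1
clock: 1.9
eef_pos: [474.9, -22.8, 118.0]
tool_rot: [-1.568, 0.005, 0.619]
force: [0.2, 0.7, 0.5]
width: 0.0
t 1.9 pos [474.9 -22.8 118. ] rot [-1.568  0.005  0.619] F [0.2 0.7 0.5] w 0.0
delta xyz [ 2.  59.  -0.2]
rotvec [-0.002 -0.004 -0.005]
t 2.05 pos [477.6 -21.9 119.8] rot [-1.571  0.     0.618] F [-0.9 -0.2 -0.3] w 0.1
delta xyz [-1.  60.8  0.8]
```

```bash
cd pics; python3 -c "
import cv2,numpy as np
a=cv2.imread('top1.png');b=cv2.imread('side1.png');w=cv2.imread('w1.png')
r=lambda i:cv2.resize(i,(400,460))
cv2.imwrite('c1.png',np.hstack([r(a),r(b)]))"
```

```text
(no output)
```

View pics/c1.png

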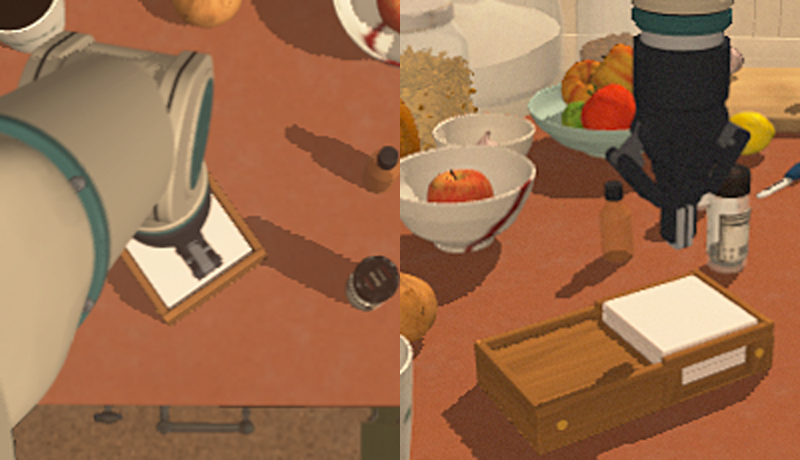

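View pics/w1.png

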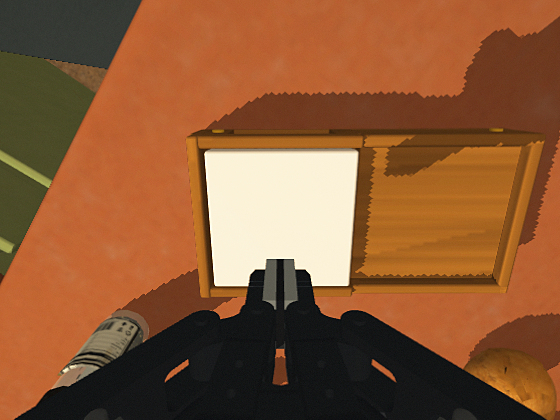

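```bash
python3 -m jog '[{"x":-1,"y":20,"z":0,"ax":0,"ay":0,"az":0,"grip":0},{"x":-1,"y":38,"z":0,"ax":0,"ay":0,"az":0,"grip":0},{"x":-1,"y":48,"z":0,"ax":0,"ay":0,"az":0,"grip":0},{"x":-1,"y":53,"z":0,"ax":0,"ay":0,"az":0,"grip":0},{"x":-1,"y":53,"z":0,"ax":0,"ay":0,"az":0,"grip":0}]'
python3 -c "
from h import *
delta([476.4,-21.9,59],np.radians(35.7))
i=get_image('wrist');crop(i,0,0,560,420,1,'w2.png')
i=get_image('side');crop(i,180,80,350,320,3,'s2.png')"
```

```text
clock: 2.55
eef_pos: [475.9, -19.9, 67.2]
tool_rot: [-1.57, 0.0, 0.623]
force: [0.1, 0.2, -0.2]
width: 0.3
t 2.55 pos [475.9 -19.9  67.2] rot [-1.57   0.     0.623] F [ 0.1  0.2 -0.2] w 0.3
delta xyz [-0.8  8.2 -1.9]
rotvec [-0.001 -0.    -0.   ]
```

View pics/w2.png

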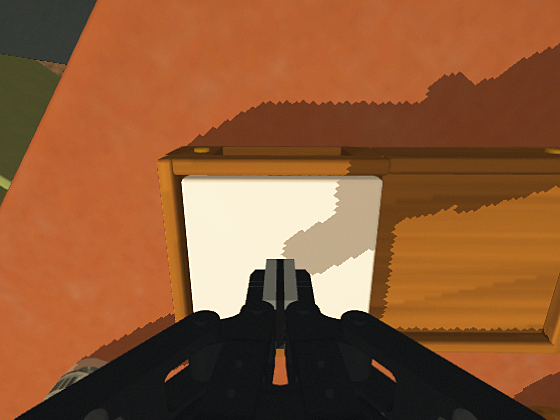

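View pics/s2.png

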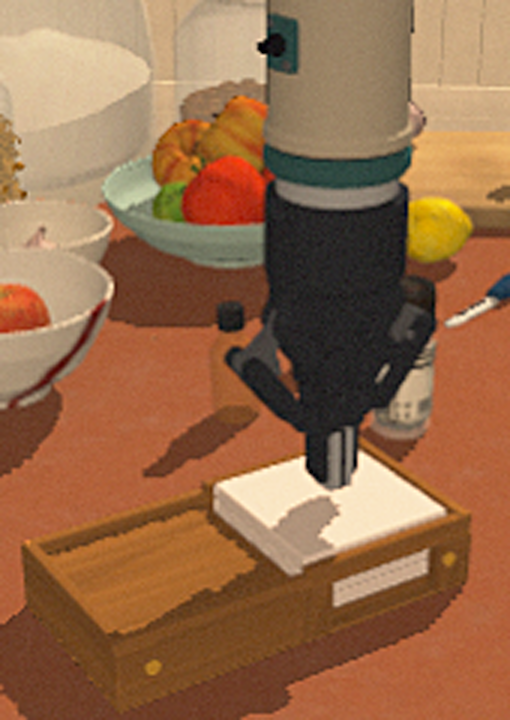

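```bash
python3 -m jog '[{"x":-0.5,"y":1.2,"z":-0.5,"ax":0,"ay":0,"az":0,"grip":0},{"x":-0.5,"y":2.4,"z":-1,"ax":0,"ay":0,"az":0,"grip":0},{"x":-0.5,"y":3.6,"z":-1.5,"ax":0,"ay":0,"az":0,"grip":0},{"x":-0.5,"y":4.8,"z":-1.5,"ax":0,"ay":0,"az":0,"grip":0},{"x":-0.5,"y":5.5,"z":-1.5,"ax":0,"ay":0,"az":0,"grip":0}]'
python3 -m jog '[{"x":0,"y":0.3,"z":0,"ax":0,"ay":0,"az":0,"grip":0},{"x":0,"y":0.6,"z":0,"ax":0,"ay":0,"az":0,"grip":0}]'
python3 -m jog '[{"x":0,"y":0.3,"z":0,"ax":0,"ay":0,"az":0,"grip":0},{"x":0,"y":0.6,"z":0,"ax":0,"ay":0,"az":0,"grip":0}]'
```

```text
clock: 3.15
eef_pos: [476.6, -22.1, 61.7]
tool_rot: [-1.571, 0.0, 0.622]
force: [-0.5, 0.5, -0.6]
width: -0.0
clock: 3.35
eef_pos: [476.6, -22.1, 61.1]
tool_rot: [-1.571, 0.0, 0.622]
force: [0.3, 0.1, -0.5]
width: -0.1
clock: 3.55
eef_pos: [476.6, -22.1, 60.6]
tool_rot: [-1.571, -0.0, 0.622]
force: [0.2, -0.2, -0.2]
width: 0.0
```

```bash
for i in 1 2 3; do python3 -m jog '[{"x":0,"y":0.2,"z":0,"ax":0,"ay":0,"az":0,"grip":0},{"x":0,"y":0.3,"z":0,"ax":0,"ay":0,"az":0,"grip":0}]' | egrep 'pos|force'; done
```

```text
eef_pos: [476.6, -22.1, 60.3]
force: [0.0, -0.5, -0.8]
eef_pos: [476.6, -22.1, 60.0]
force: [-0.4, 0.3, -0.1]
eef_pos: [476.6, -22.1, 59.7]
force: [0.6, -0.6, -0.3]
```

```bash
python3 -m jog '[{"x":0,"y":0.2,"z":0,"ax":0,"ay":0,"az":0,"grip":0},{"x":0,"y":0.3,"z":0,"ax":0,"ay":0,"az":0,"grip":0}]' | egrep 'pos|force'
python3 -m jog '[{"x":0,"y":0.2,"z":0,"ax":0,"ay":0,"az":0,"grip":0},{"x":0,"y":0.3,"z":0,"ax":0,"ay":0,"az":0,"grip":0}]' | egrep 'pos|force'
```

```text
eef_pos: [476.6, -22.1, 59.4]
force: [-0.3, 0.6, 0.6]
eef_pos: [476.6, -22.1, 59.1]
force: [0.2, -0.0, -0.5]
```

```bash
python3 -m jog '[{"x":0,"y":0.1,"z":0,"ax":0,"ay":0,"az":0,"grip":0},{"x":0,"y":0.2,"z":0,"ax":0,"ay":0,"az":0,"grip":0}]' | egrep 'pos|force'
python3 -m jog '[{"x":0,"y":0.1,"z":0,"ax":0,"ay":0,"az":0,"grip":0},{"x":0,"y":0.2,"z":0,"ax":0,"ay":0,"az":0,"grip":0}]' | egrep 'pos|force'
```

```text
eef_pos: [476.6, -22.1, 58.9]
force: [-0.1, 0.3, 1.3]
eef_pos: [476.6, -22.1, 58.8]
force: [-0.1, 0.4, 3.2]
```

```bash
python3 -m jog '[{"x":0,"y":0.1,"z":0,"ax":0,"ay":0,"az":0,"grip":0},{"x":0,"y":0.2,"z":0,"ax":0,"ay":0,"az":0,"grip":0}]' | egrep 'pos|force'
python3 -m jog '[{"x":0,"y":0.1,"z":0,"ax":0,"ay":0,"az":0,"grip":0},{"x":0,"y":0.1,"z":0,"ax":0,"ay":0,"az":0,"grip":0}]' | egrep 'pos|force'
```

```text
eef_pos: [476.6, -22.1, 58.7]
force: [-1.2, 0.8, 4.9]
eef_pos: [476.6, -22.1, 58.6]
force: [-0.3, -1.0, 5.4]
```

```bash
python3 -m jog '[{"x":1,"y":0,"z":0,"ax":0,"ay":0,"az":0,"grip":0},{"x":2,"y":0,"z":0,"ax":0,"ay":0,"az":0,"grip":0},{"x":3.5,"y":0,"z":0,"ax":0,"ay":0,"az":0,"grip":0},{"x":5,"y":0,"z":0,"ax":0,"ay":0,"az":0,"grip":0}]' | egrep 'pos|force'
python3 -m jog '[{"x":1.5,"y":0,"z":0,"ax":0,"ay":0,"az":0,"grip":0},{"x":3,"y":0,"z":0,"ax":0,"ay":0,"az":0,"grip":0},{"x":4.5,"y":0,"z":0,"ax":0,"ay":0,"az":0,"grip":0},{"x":6,"y":0,"z":0,"ax":0,"ay":0,"az":0,"grip":0}]' | egrep 'pos|force'
python3 -c "
from h import *
i=get_image('wrist');crop(i,0,0,560,420,1,'w3.png')"
```

```text
eef_pos: [479.7, -19.9, 58.5]
force: [-2.5, -1.9, 6.3]
eef_pos: [484.6, -16.4, 58.5]
force: [-2.1, -2.4, 6.1]
```

View pics/w3.png

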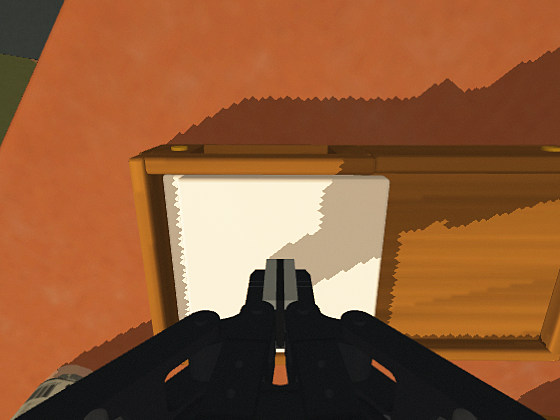

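```bash
python3 -m jog '[{"x":1.5,"y":0,"z":0,"ax":0,"ay":0,"az":0,"grip":0},{"x":3,"y":0,"z":0,"ax":0,"ay":0,"az":0,"grip":0},{"x":4.5,"y":0,"z":0,"ax":0,"ay":0,"az":0,"grip":0},{"x":6,"y":0,"z":0,"ax":0,"ay":0,"az":0,"grip":0},{"x":7.5,"y":0,"z":0,"ax":0,"ay":0,"az":0,"grip":0}]' | egrep 'pos|force'
python3 -m jog '[{"x":1.5,"y":0,"z":0,"ax":0,"ay":0,"az":0,"grip":0},{"x":3,"y":0,"z":0,"ax":0,"ay":0,"az":0,"grip":0},{"x":4.5,"y":0,"z":0,"ax":0,"ay":0,"az":0,"grip":0},{"x":6,"y":0,"z":0,"ax":0,"ay":0,"az":0,"grip":0},{"x":7.5,"y":0,"z":0,"ax":0,"ay":0,"az":0,"grip":0}]' | egrep 'pos|force'
python3 -c "
from h import *
i=get_image('wrist');crop(i,0,0,560,420,1,'w4.png')"
```

```text
eef_pos: [490.7, -12.0, 58.5]
force: [-3.0, -1.4, 6.6]
eef_pos: [496.8, -7.7, 58.6]
force: [-2.4, -1.7, 7.1]
```

View pics/w4.png

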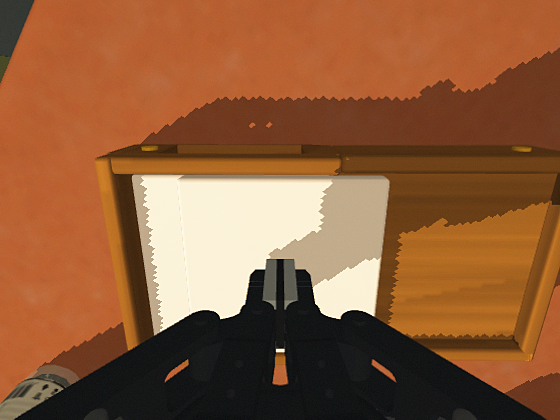

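```bash
python3 -m jog '[{"x":2,"y":0,"z":0,"ax":0,"ay":0,"az":0,"grip":0},{"x":4,"y":0,"z":0,"ax":0,"ay":0,"az":0,"grip":0},{"x":6,"y":0,"z":0,"ax":0,"ay":0,"az":0,"grip":0},{"x":8,"y":0,"z":0,"ax":0,"ay":0,"az":0,"grip":0},{"x":10,"y":0,"z":0,"ax":0,"ay":0,"az":0,"grip":0}]' | egrep 'pos|force'
python3 -m jog '[{"x":1.5,"y":0,"z":0,"ax":0,"ay":0,"az":0,"grip":0},{"x":3,"y":0,"z":0,"ax":0,"ay":0,"az":0,"grip":0},{"x":4.5,"y":0,"z":0,"ax":0,"ay":0,"az":0,"grip":0},{"x":6,"y":0,"z":0,"ax":0,"ay":0,"az":0,"grip":0},{"x":7.5,"y":0,"z":0,"ax":0,"ay":0,"az":0,"grip":0}]' | egrep 'pos|force'
```

```text
eef_pos: [505.0, -1.9, 58.6]
force: [-3.0, -2.4, 7.2]
eef_pos: [511.1, 2.5, 58.6]
force: [-2.6, -2.5, 6.8]
```

```bash
python3 -m jog '[{"x":1,"y":0,"z":0,"ax":0,"ay":0,"az":0,"grip":0},{"x":2,"y":0,"z":0,"ax":0,"ay":0,"az":0,"grip":0},{"x":3,"y":0,"z":0,"ax":0,"ay":0,"az":0,"grip":0}]' | egrep 'pos|force'
python3 -m jog '[{"x":1,"y":0,"z":0,"ax":0,"ay":0,"az":0,"grip":0},{"x":2,"y":0,"z":0,"ax":0,"ay":0,"az":0,"grip":0}]' | egrep 'pos|force'
```

```text
eef_pos: [513.6, 4.2, 58.6]
force: [-2.1, -2.2, 6.5]
eef_pos: [515.2, 5.4, 58.6]
force: [-2.1, -1.5, 6.8]
```

```bash
python3 -m jog '[{"x":0.7,"y":0,"z":0,"ax":0,"ay":0,"az":0,"grip":0},{"x":1.4,"y":0,"z":0,"ax":0,"ay":0,"az":0,"grip":0}]' | egrep 'pos|force'
python3 -m jog '[{"x":0.7,"y":0,"z":0,"ax":0,"ay":0,"az":0,"grip":0},{"x":1.4,"y":0,"z":0,"ax":0,"ay":0,"az":0,"grip":0}]' | egrep 'pos|force'
```

```text
eef_pos: [516.3, 6.2, 58.6]
force: [-3.2, -2.2, 6.2]
eef_pos: [517.7, 7.1, 58.7]
force: [-1.9, -0.8, 6.4]
```

```bash
python3 -m jog '[{"x":0.7,"y":0,"z":0,"ax":0,"ay":0,"az":0,"grip":0},{"x":1.4,"y":0,"z":0,"ax":0,"ay":0,"az":0,"grip":0}]' | egrep 'pos|force'
python3 -c "
from h import *
i=get_image('side');crop(i,150,150,350,320,4,'s4.png')"
```

```text
eef_pos: [518.9, 8.0, 58.6]
force: [-1.7, -1.2, 5.7]
```

View pics/s4.png

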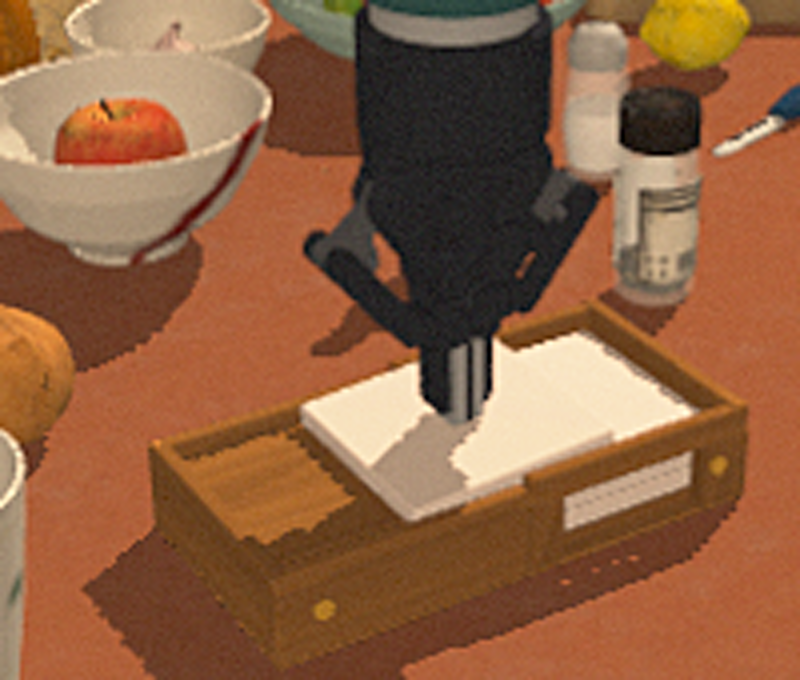

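```bash
python3 -m jog '[{"x":0.7,"y":0,"z":0,"ax":0,"ay":0,"az":0,"grip":0},{"x":1.4,"y":0,"z":0,"ax":0,"ay":0,"az":0,"grip":0}]' | egrep 'pos|force'
python3 -m jog '[{"x":0.7,"y":0,"z":0,"ax":0,"ay":0,"az":0,"grip":0},{"x":1.4,"y":0,"z":0,"ax":0,"ay":0,"az":0,"grip":0}]' | egrep 'pos|force'
```

```text
eef_pos: [520.1, 8.8, 58.6]
force: [-2.1, -0.9, 6.1]
eef_pos: [521.2, 9.6, 58.6]
force: [-1.9, -1.0, 6.0]
```

```bash
python3 -m jog '[{"x":0.8,"y":0,"z":0,"ax":0,"ay":0,"az":0,"grip":0},{"x":1.6,"y":0,"z":0,"ax":0,"ay":0,"az":0,"grip":0}]' | egrep 'pos|force'
python3 -m jog '[{"x":0.8,"y":0,"z":0,"ax":0,"ay":0,"az":0,"grip":0},{"x":1.6,"y":0,"z":0,"ax":0,"ay":0,"az":0,"grip":0}]' | egrep 'pos|force'
python3 -m jog '[{"x":0.8,"y":0,"z":0,"ax":0,"ay":0,"az":0,"grip":0},{"x":1.6,"y":0,"z":0,"ax":0,"ay":0,"az":0,"grip":0}]' | egrep 'pos|force'
```

```text
eef_pos: [522.5, 10.6, 58.5]
force: [-1.3, -0.7, 5.1]
eef_pos: [523.8, 11.6, 58.5]
force: [-1.5, -1.6, 4.5]
eef_pos: [525.5, 12.9, 58.4]
force: [-1.3, -1.6, 4.3]
```

Force is falling as the tile starts to go over; follow it down a little.

```bash
python3 -m jog '[{"x":0.4,"y":0.15,"z":0,"ax":0,"ay":0,"az":0,"grip":0},{"x":0.8,"y":0.25,"z":0,"ax":0,"ay":0,"az":0,"grip":0}]' | egrep 'pos|force'
python3 -m jog '[{"x":0.7,"y":0.1,"z":0,"ax":0,"ay":0,"az":0,"grip":0},{"x":1.4,"y":0.2,"z":0,"ax":0,"ay":0,"az":0,"grip":0}]' | egrep 'pos|force'
python3 -c "
from h import *
i=get_image('wrist');crop(i,0,0,560,420,1,'w5.png')
i=get_image('side');crop(i,150,150,350,320,4,'s5.png')"
```

```text
eef_pos: [526.2, 13.4, 58.2]
force: [-1.8, -1.5, 6.5]
eef_pos: [527.2, 14.2, 58.1]
force: [-2.3, -1.9, 7.3]
```

View pics/s5.png

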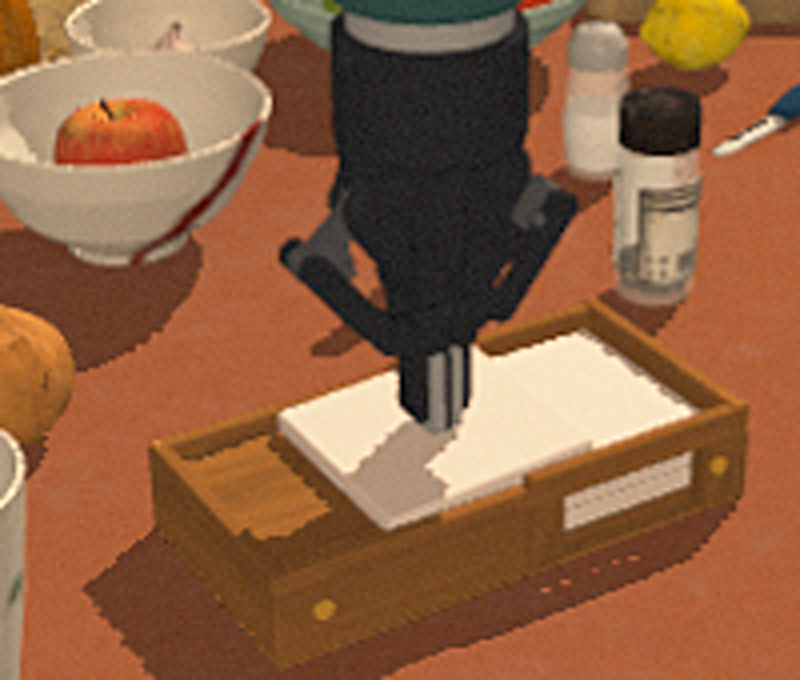

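View pics/w5.png

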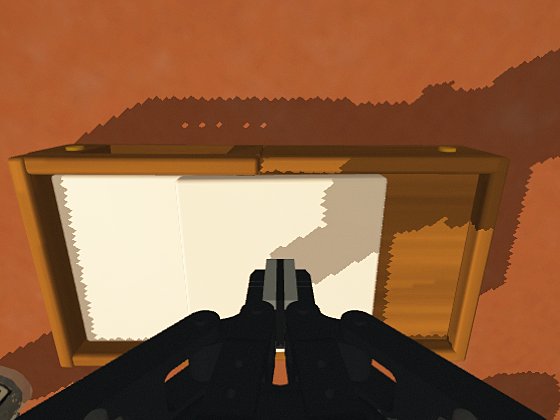

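```bash
python3 -m jog '[{"x":1,"y":0,"z":0,"ax":0,"ay":0,"az":0,"grip":0},{"x":2,"y":0,"z":0,"ax":0,"ay":0,"az":0,"grip":0},{"x":3,"y":0,"z":0,"ax":0,"ay":0,"az":0,"grip":0},{"x":4,"y":0,"z":0,"ax":0,"ay":0,"az":0,"grip":0}]' | egrep 'pos|force'
python3 -m jog '[{"x":1,"y":0,"z":0,"ax":0,"ay":0,"az":0,"grip":0},{"x":2,"y":0.05,"z":0,"ax":0,"ay":0,"az":0,"grip":0},{"x":3,"y":0.1,"z":0,"ax":0,"ay":0,"az":0,"grip":0}]' | egrep 'pos|force'
```

```text
eef_pos: [530.5, 16.5, 58.0]
force: [-1.7, -1.3, 6.5]
eef_pos: [532.9, 18.3, 57.9]
force: [-1.5, -1.6, 5.5]
```

```bash
python3 -m jog '[{"x":1.2,"y":0.05,"z":0,"ax":0,"ay":0,"az":0,"grip":0},{"x":2.4,"y":0.1,"z":0,"ax":0,"ay":0,"az":0,"grip":0},{"x":3.6,"y":0.15,"z":0,"ax":0,"ay":0,"az":0,"grip":0},{"x":5,"y":0.2,"z":0,"ax":0,"ay":0,"az":0,"grip":0}]' | egrep 'pos|force'
python3 -m jog '[{"x":1.2,"y":0.05,"z":0,"ax":0,"ay":0,"az":0,"grip":0},{"x":2.4,"y":0.1,"z":0,"ax":0,"ay":0,"az":0,"grip":0},{"x":3.6,"y":0.15,"z":0,"ax":0,"ay":0,"az":0,"grip":0},{"x":5,"y":0.2,"z":0,"ax":0,"ay":0,"az":0,"grip":0}]' | egrep 'pos|force'
```

```text
eef_pos: [537.0, 21.2, 57.7]
force: [-2.3, -1.9, 6.0]
eef_pos: [541.0, 24.1, 57.5]
force: [-2.1, -2.0, 7.0]
```

```bash
python3 -m jog '[{"x":1.2,"y":0,"z":0,"ax":0,"ay":0,"az":0,"grip":0},{"x":2.4,"y":0,"z":0,"ax":0,"ay":0,"az":0,"grip":0},{"x":3.6,"y":0.05,"z":0,"ax":0,"ay":0,"az":0,"grip":0},{"x":5,"y":0.1,"z":0,"ax":0,"ay":0,"az":0,"grip":0}]' | egrep 'pos|force'
python3 -m jog '[{"x":1.2,"y":0.03,"z":0,"ax":0,"ay":0,"az":0,"grip":0},{"x":2.4,"y":0.06,"z":0,"ax":0,"ay":0,"az":0,"grip":0},{"x":3.6,"y":0.1,"z":0,"ax":0,"ay":0,"az":0,"grip":0},{"x":5,"y":0.1,"z":0,"ax":0,"ay":0,"az":0,"grip":0}]' | egrep 'pos|force'
python3 -c "
from h import *
i=get_image('wrist');crop(i,0,0,560,420,1,'w6.png')"
```

```text
eef_pos: [545.1, 27.0, 57.4]
force: [-1.6, -0.4, 4.9]
eef_pos: [549.1, 29.9, 57.3]
force: [-1.3, -1.9, 5.3]
```

View pics/w6.png

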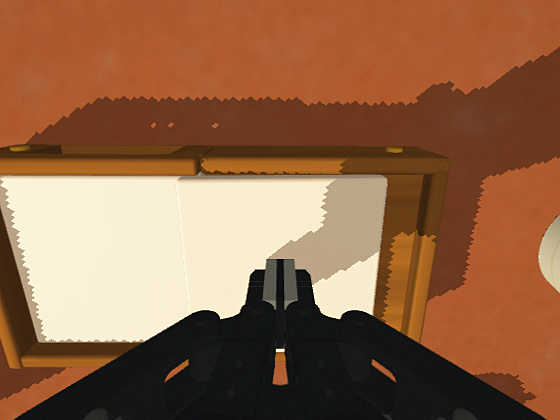

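```bash
python3 -m jog '[{"x":1.2,"y":0.03,"z":0,"ax":0,"ay":0,"az":0,"grip":0},{"x":2.4,"y":0.06,"z":0,"ax":0,"ay":0,"az":0,"grip":0},{"x":3.6,"y":0.1,"z":0,"ax":0,"ay":0,"az":0,"grip":0}]' | egrep 'pos|force'
python3 -m jog '[{"x":1,"y":0.03,"z":0,"ax":0,"ay":0,"az":0,"grip":0},{"x":2,"y":0.06,"z":0,"ax":0,"ay":0,"az":0,"grip":0}]' | egrep 'pos|force'
python3 -m jog '[{"x":1,"y":0,"z":0,"ax":0,"ay":0,"az":0,"grip":0},{"x":1.5,"y":0,"z":0,"ax":0,"ay":0,"az":0,"grip":0}]' | egrep 'pos|force'
```

```text
eef_pos: [552.1, 32.0, 57.2]
force: [-1.9, -1.3, 5.5]
eef_pos: [553.7, 33.2, 57.1]
force: [-2.8, -1.5, 5.9]
eef_pos: [555.2, 34.4, 57.0]
force: [0.5, -0.7, -0.6]
```

```bash
python3 -m jog '[{"x":0,"y":0.2,"z":0,"ax":0,"ay":0,"az":0,"grip":0},{"x":0,"y":0.4,"z":0,"ax":0,"ay":0,"az":0,"grip":0}]' | egrep 'pos|force'
python3 -m jog '[{"x":0,"y":0.15,"z":0,"ax":0,"ay":0,"az":0,"grip":0},{"x":0,"y":0.3,"z":0,"ax":0,"ay":0,"az":0,"grip":0}]' | egrep 'pos|force'
python3 -m jog '[{"x":0,"y":0.1,"z":0,"ax":0,"ay":0,"az":0,"grip":0},{"x":0,"y":0.2,"z":0,"ax":0,"ay":0,"az":0,"grip":0}]' | egrep 'pos|force'
```

```text
eef_pos: [555.3, 34.6, 56.4]
force: [-0.4, 0.1, 0.1]
eef_pos: [555.1, 34.3, 56.2]
force: [-0.2, -0.3, -0.6]
eef_pos: [555.1, 34.2, 56.1]
force: [0.7, -0.8, 0.1]
```

```bash
python3 -m jog '[{"x":0,"y":0.1,"z":0,"ax":0,"ay":0,"az":0,"grip":0},{"x":0,"y":0.2,"z":0,"ax":0,"ay":0,"az":0,"grip":0}]' | egrep 'pos|force'
python3 -m jog '[{"x":0,"y":0.1,"z":0,"ax":0,"ay":0,"az":0,"grip":0},{"x":0,"y":0.2,"z":0,"ax":0,"ay":0,"az":0,"grip":0}]' | egrep 'pos|force'
python3 -m jog '[{"x":0,"y":0.1,"z":0,"ax":0,"ay":0,"az":0,"grip":0},{"x":0,"y":0.2,"z":0,"ax":0,"ay":0,"az":0,"grip":0}]' | egrep 'pos|force'
```

```text
eef_pos: [555.1, 34.3, 56.0]
force: [0.7, 1.3, -0.6]
eef_pos: [555.1, 34.2, 55.8]
force: [0.1, 0.4, 0.3]
eef_pos: [555.1, 34.2, 55.6]
force: [0.7, 0.3, -0.5]
```

```bash
python3 -m jog '[{"x":0,"y":0.1,"z":0,"ax":0,"ay":0,"az":0,"grip":0},{"x":0,"y":0.2,"z":0,"ax":0,"ay":0,"az":0,"grip":0}]' | egrep 'pos|force'
python3 -m jog '[{"x":0,"y":0.1,"z":0,"ax":0,"ay":0,"az":0,"grip":0},{"x":0,"y":0.2,"z":0,"ax":0,"ay":0,"az":0,"grip":0}]' | egrep 'pos|force'
python3 -m jog '[{"x":0,"y":0.1,"z":0,"ax":0,"ay":0,"az":0,"grip":0},{"x":0,"y":0.2,"z":0,"ax":0,"ay":0,"az":0,"grip":0}]' | egrep 'pos|force'
```

```text
eef_pos: [555.1, 34.2, 55.4]
force: [0.4, -0.5, -0.3]
eef_pos: [555.1, 34.2, 55.2]
force: [-0.3, -0.6, -0.5]
eef_pos: [555.1, 34.2, 55.0]
force: [0.1, -0.9, 1.2]
```

```bash
python3 -m jog '[{"x":0,"y":0.1,"z":0,"ax":0,"ay":0,"az":0,"grip":0},{"x":0,"y":0.2,"z":0,"ax":0,"ay":0,"az":0,"grip":0}]' | egrep 'pos|force'
python3 -m jog '[{"x":0,"y":0.1,"z":0,"ax":0,"ay":0,"az":0,"grip":0},{"x":0,"y":0.15,"z":0,"ax":0,"ay":0,"az":0,"grip":0}]' | egrep 'pos|force'
```

```text
eef_pos: [555.1, 34.2, 54.9]
force: [-0.6, 0.1, 2.1]
eef_pos: [555.1, 34.2, 54.8]
force: [-0.6, 1.0, 4.8]
```

```bash
python3 -m jog '[{"x":0,"y":0.05,"z":0,"ax":0,"ay":0,"az":0,"grip":0},{"x":1,"y":0.05,"z":0,"ax":0,"ay":0,"az":0,"grip":0},{"x":2,"y":0.05,"z":0,"ax":0,"ay":0,"az":0,"grip":0},{"x":3,"y":0.05,"z":0,"ax":0,"ay":0,"az":0,"grip":0}]' | egrep 'pos|force'
python3 -m jog '[{"x":1,"y":0.05,"z":0,"ax":0,"ay":0,"az":0,"grip":0},{"x":2,"y":0.05,"z":0,"ax":0,"ay":0,"az":0,"grip":0},{"x":3,"y":0.05,"z":0,"ax":0,"ay":0,"az":0,"grip":0},{"x":4,"y":0.05,"z":0,"ax":0,"ay":0,"az":0,"grip":0}]' | egrep 'pos|force'
python3 -c "
from h import *
i=get_image('wrist');crop(i,0,0,560,420,1,'w7.png')"
```

```text
eef_pos: [556.9, 35.3, 54.7]
force: [-1.8, -1.6, 5.8]
eef_pos: [560.3, 37.5, 54.7]
force: [-1.0, -2.1, 5.3]
```

View pics/w7.png

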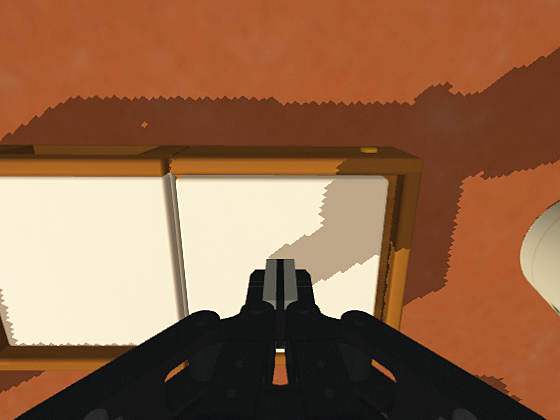

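```bash
python3 -m jog '[{"x":1,"y":0,"z":0,"ax":0,"ay":0,"az":0,"grip":0},{"x":2,"y":0,"z":0,"ax":0,"ay":0,"az":0,"grip":0},{"x":3,"y":0,"z":0,"ax":0,"ay":0,"az":0,"grip":0},{"x":4,"y":0,"z":0,"ax":0,"ay":0,"az":0,"grip":0}]' | egrep 'pos|force'
python3 -m jog '[{"x":0.6,"y":0,"z":0,"ax":0,"ay":0,"az":0,"grip":0},{"x":1.2,"y":0,"z":0,"ax":0,"ay":0,"az":0,"grip":0},{"x":1.8,"y":0,"z":0,"ax":0,"ay":0,"az":0,"grip":0}]' | egrep 'pos|force'
python3 -m jog '[{"x":0.6,"y":0,"z":0,"ax":0,"ay":0,"az":0,"grip":0},{"x":1.2,"y":0,"z":0,"ax":0,"ay":0,"az":0,"grip":0}]' | egrep 'pos|force'
```

```text
eef_pos: [563.5, 39.8, 54.7]
force: [-1.3, -2.7, 6.6]
eef_pos: [565.0, 40.9, 54.7]
force: [-1.0, -1.1, 5.8]
eef_pos: [566.0, 41.6, 54.7]
force: [-1.8, -1.3, 6.3]
```

```bash
python3 -m jog '[{"x":0.6,"y":0,"z":0,"ax":0,"ay":0,"az":0,"grip":0},{"x":1.2,"y":0,"z":0,"ax":0,"ay":0,"az":0,"grip":0}]' | egrep 'pos|force'
python3 -m jog '[{"x":0.6,"y":0,"z":0,"ax":0,"ay":0,"az":0,"grip":0},{"x":1,"y":0,"z":0,"ax":0,"ay":0,"az":0,"grip":0}]' | egrep 'pos|force'
python3 -c "
from h import *
i=get_image('wrist');crop(i,140,130,440,360,2.5,'w8.png')"
```

```text
eef_pos: [566.6, 42.0, 54.6]
force: [-2.2, -0.7, 6.4]
eef_pos: [567.5, 42.7, 54.6]
force: [-1.5, -1.4, 5.6]
```

View pics/w8.png

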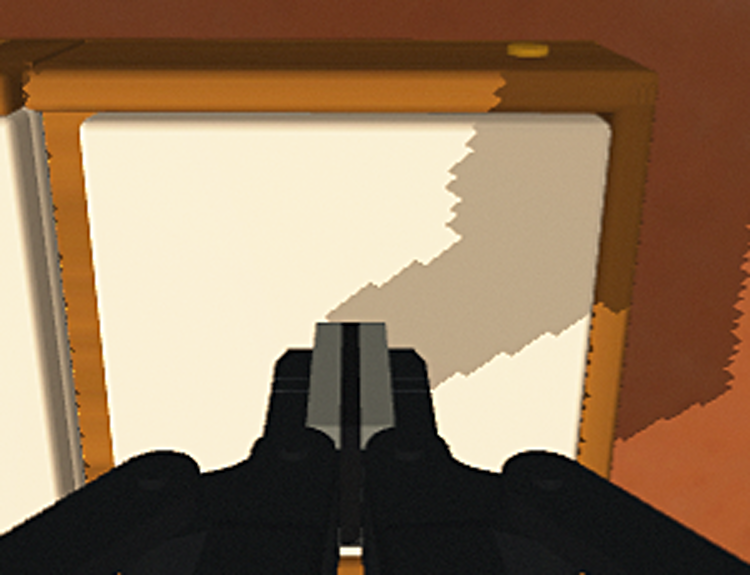

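```bash
python3 -m jog '[{"x":0.5,"y":0,"z":0,"ax":0,"ay":0,"az":0,"grip":0},{"x":1,"y":0,"z":0,"ax":0,"ay":0,"az":0,"grip":0}]' | egrep 'pos|force'
python3 -m jog '[{"x":0.5,"y":0,"z":0,"ax":0,"ay":0,"az":0,"grip":0},{"x":1,"y":0,"z":0,"ax":0,"ay":0,"az":0,"grip":0}]' | egrep 'pos|force'
python3 -c "
from h import *
print(read_state()['clock'])
i=get_image('wrist');crop(i,140,130,440,360,2.5,'w9.png')"
```

```text
eef_pos: [568.2, 43.2, 54.6]
force: [-2.9, -1.3, 6.1]
eef_pos: [569.1, 43.8, 54.6]
force: [-2.7, -1.2, 6.1]
18.75
```

View pics/w9.png

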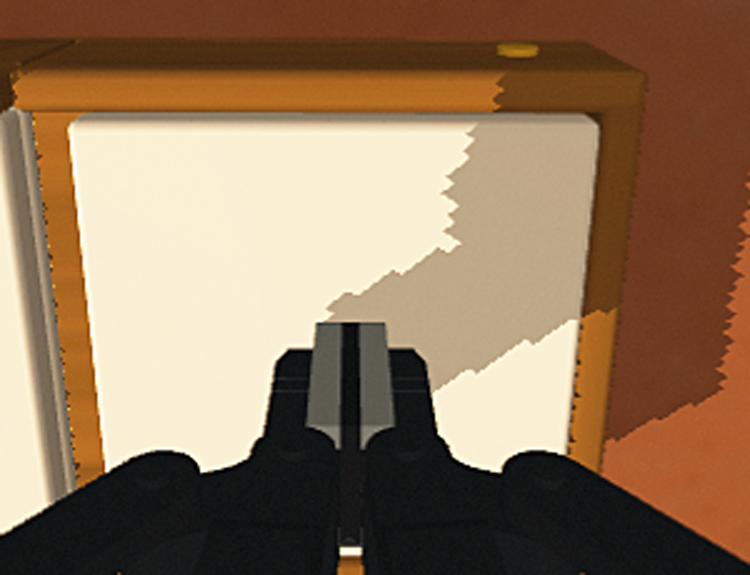

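```bash
python3 -m jog '[{"x":0,"y":-1,"z":0,"ax":0,"ay":0,"az":0,"grip":0},{"x":0,"y":-20,"z":0,"ax":0,"ay":0,"az":0,"grip":0},{"x":0,"y":-60,"z":0,"ax":0,"ay":0,"az":0,"grip":0},{"x":0,"y":-105,"z":0,"ax":0,"ay":0,"az":0,"grip":0},{"x":0,"y":-130,"z":0,"ax":0,"ay":0,"az":0,"grip":0}]' | egrep 'pos|force'
python3 -c "
from h import *
delta([463,-350,180],np.radians(35.7))
i=get_image('wrist');crop(i,0,0,560,420,1,'w10.png')
i=get_image('side');crop(i,150,150,350,320,4,'s10.png')"
```

```text
eef_pos: [571.5, 45.0, 187.5]
force: [1.1, -0.1, -0.8]
t 19.3 pos [571.5  45.  187.5] rot [-1.573 -0.004  0.622] F [ 1.1 -0.1 -0.8] w -0.1
delta xyz [-318.4    6.8 -257.8]
rotvec [ 0.002 -0.001  0.004]
```

View pics/w10.png

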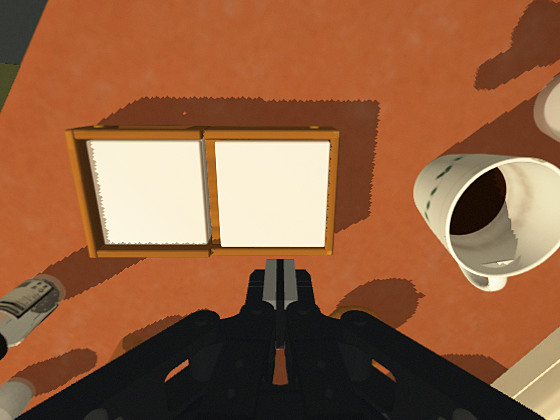

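View pics/s10.png

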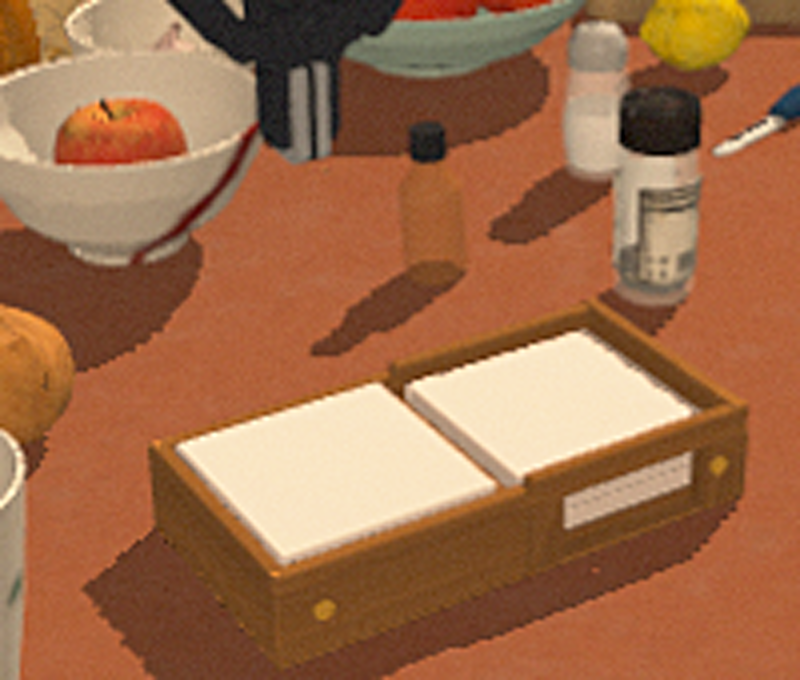

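```bash
python3 -m jog '[{"x":-35,"y":3,"z":-28,"ax":0,"ay":0,"az":0,"grip":75},{"x":-70,"y":7,"z":-57,"ax":0,"ay":0,"az":0,"grip":75},{"x":-105,"y":7,"z":-85,"ax":0,"ay":0,"az":0,"grip":75},{"x":-140,"y":7,"z":-113,"ax":0,"ay":0,"az":0,"grip":75},{"x":-175,"y":7,"z":-142,"ax":0,"ay":0,"az":0,"grip":75}]' | egrep 'pos|force'
python3 -m jog '[{"x":-35,"y":0,"z":-28,"ax":0,"ay":0,"az":0,"grip":75},{"x":-70,"y":0,"z":-57,"ax":0,"ay":0,"az":0,"grip":75},{"x":-105,"y":0,"z":-85,"ax":0,"ay":0,"az":0,"grip":75},{"x":-135,"y":0,"z":-108,"ax":0,"ay":0,"az":0,"grip":75},{"x":-143,"y":0,"z":-116,"ax":0,"ay":0,"az":0,"grip":75}]' | egrep 'pos|force'
python3 -c "
from h import *
for n in ['wrist','side','top']:
  i=get_image(n)
  if n=='top':
    crop(i,150,110,300,260,5,'t11.png')
  elif n=='side': crop(i,180,100,400,260,3,'s11.png')
  else: crop(i,0,0,560,420,1,'w11.png');print([w2px(i,(463,-350,z)) for z in (0,66,90)])
delta([463,-350,37],np.radians(35.7))"
```

```text
eef_pos: [509.3, -173.6, 176.3]
force: [0.8, -0.1, 0.5]
eef_pos: [458.6, -355.3, 176.4]
force: [-0.1, 0.3, -0.8]
[array([287.87810243, 185.73330816]), array([289.55629806, 207.00338236]), array([290.39010255, 217.56802873])]
t 20.55 pos [ 461.6 -349.5  176.4] rot [-1.569 -0.     0.621] F [ 1.2  0.6 -0.2] w 75.0
delta xyz [  0.9 139.4  -1.5]
rotvec [-0.002 -0.002  0.   ]
```

View pics/w11.png

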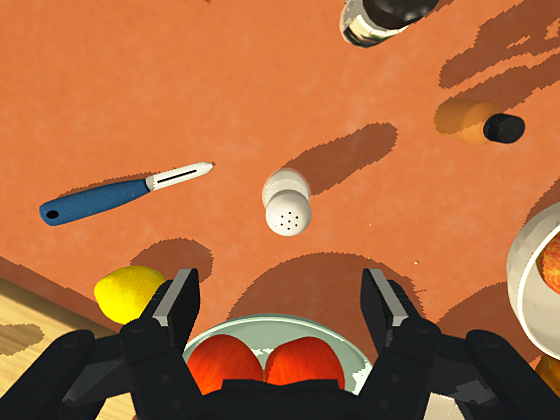

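View pics/s11.png

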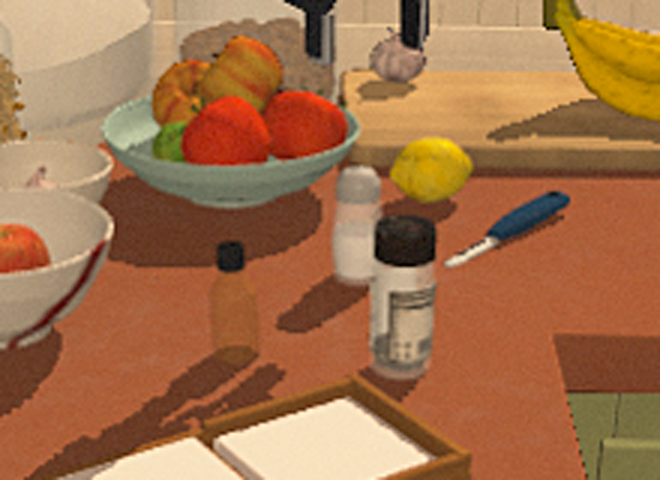

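View pics/t11.png

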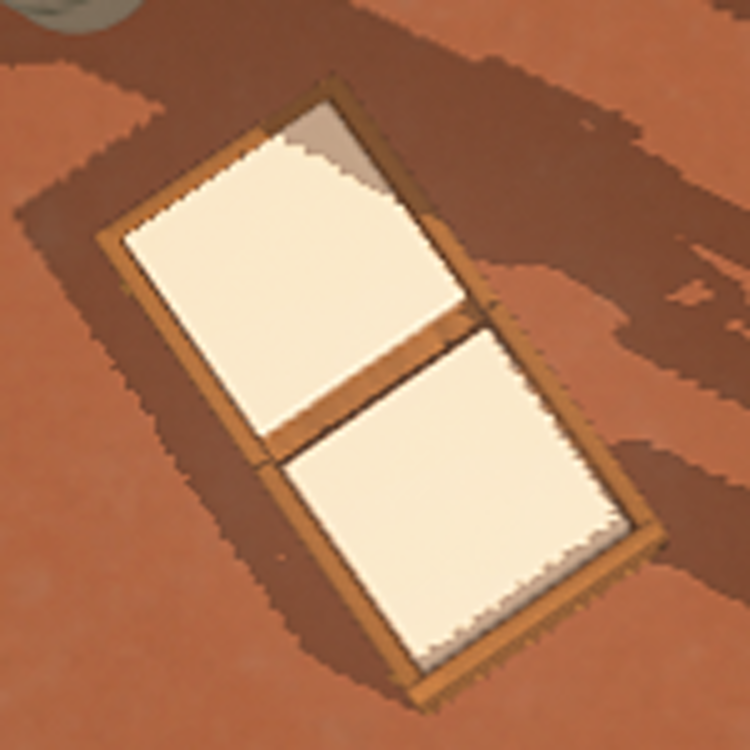

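```bash
python3 -c "
from h import *
i=get_image('top');f=lambda p:((p[0]+.5)/5-.5+150,(p[1]+.5)/5-.5+110)
t=[px2world(i,*f(p),44) for p in [(327,100),(124,239),(262,437),(466,297)]];print(np.round(t,1),np.mean(t,0))
w=get_image('wrist');print([px2world(w,u,v,55) for u,v in [(275,317),(188,350),(372,350)]], px2world(w,288,215,85))
delta([463,-350,37],np.radians(35.7))"
```

```text
[[632.3  30.7  44. ]
 [576.4 108.   44. ]
 [498.8  52.   44. ]
 [553.6 -24.8  44. ]] [565.29639297  41.47255034  44.        ]
[array([ 521.02695719, -438.29171335,   55.        ]), array([ 475.36296354, -516.6291541 ,   55.        ]), array([ 617.31495331, -414.57236033,   55.        ])] [ 465.38979589 -343.2909111    85.        ]
t 20.65 pos [ 462.6 -347.6  176.8] rot [-1.569e+00 -1.000e-03  6.250e-01] F [-0.7  0.9  0.5] w 75.1
delta xyz [ -1.3 139.8  -2.5]
rotvec [-0.002  0.002  0.001]
```

```bash
python3 -m jog '[{"x":-1,"y":30,"z":-2,"ax":0,"ay":0,"az":0,"grip":75},{"x":-1,"y":45,"z":-2,"ax":0,"ay":0,"az":0,"grip":75},{"x":-1,"y":50,"z":-2,"ax":0,"ay":0,"az":0,"grip":75},{"x":-1,"y":50,"z":-2,"ax":0,"ay":0,"az":0,"grip":75}]' | egrep 'pos|force'
python3 -c "
from h import *
i=get_image('wrist');crop(i,180,120,420,320,3,'w12.png');print(px2world(i,0,0,0)[:1])
delta([463,-350,37],np.radians(35.7))
R=Ro.from_euler('xyz',read_state()['tool_rot']);p=read_state()['eef_pos']
print('jaw mid px',w2px(i,p),w2px(i,p+R.apply([0,11,0])),'salt base',w2px(i,(463,-350,0)),'z80',w2px(i,(463,-350,80)))"
```

```text
eef_pos: [462.6, -350.5, 126.9]
force: [-0.9, 0.2, 1.0]
[222.33860393]
t 21.1 pos [ 462.9 -351.2  127.7] rot [-1.571 -0.     0.624] F [-0.9  0.2  0.2] w 75.2
delta xyz [ 0.7 90.7  0.9]
rotvec [-0.     0.001  0.   ]
jaw mid px [280.65683272 287.67951553] [280.61607526 275.5315754 ] salt base [281.26128759 202.9604298 ] z80 [281.79828903 242.91113375]
```

View pics/w12.png

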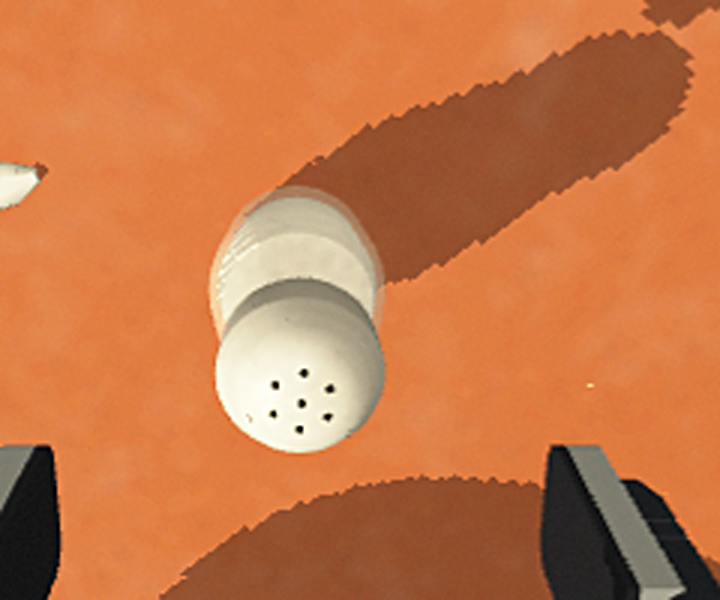

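```bash
python3 -c "
from h import *
i=get_image('wrist');print(px2world(i,280.6,254,90), w2px(i,(463,-350,90)))
print('base far',px2world(i,280.6,182,0),px2world(i,280.6,182,60))
delta([463,-350,37])"
```

```text
[ 464.34952394 -353.48497615   90.        ] [282.25702199 248.25616153]
base far [ 452.67554918 -336.93104069    0.        ] [ 443.93728773 -325.06326892   60.        ]
t 21.15 pos [ 463.  -351.8  128.2] rot [-1.572e+00 -1.000e-03  6.230e-01] F [-0.5  0.2 -0. ] w 75.1
delta xyz [ 1.  91.2  1.6]
```

```bash
python3 -m jog '[{"x":0.5,"y":25,"z":0,"ax":0,"ay":0,"az":0,"grip":75},{"x":0.5,"y":55,"z":0,"ax":0,"ay":0,"az":0,"grip":75},{"x":0.5,"y":78,"z":0,"ax":0,"ay":0,"az":0,"grip":75},{"x":0.5,"y":88,"z":0,"ax":0,"ay":0,"az":0,"grip":75},{"x":0.5,"y":91,"z":0,"ax":0,"ay":0,"az":0,"grip":75}]' | egrep 'pos|force'
python3 -m jog '[{"x":0,"y":0,"z":0,"ax":0,"ay":0,"az":0,"grip":60},{"x":0,"y":0,"z":0,"ax":0,"ay":0,"az":0,"grip":50}]' | egrep 'pos|force|width'
python3 -c "
from h import *
i=get_image('wrist');crop(i,130,120,430,370,2.5,'w13.png')
i=get_image('side');crop(i,230,80,400,220,4,'s13.png')"
```

```text
eef_pos: [462.6, -351.9, 36.3]
force: [0.4, 0.2, -0.7]
eef_pos: [463.3, -352.7, 37.8]
force: [-0.1, 0.6, 1.3]
width: 50.5
```

View pics/w13.png

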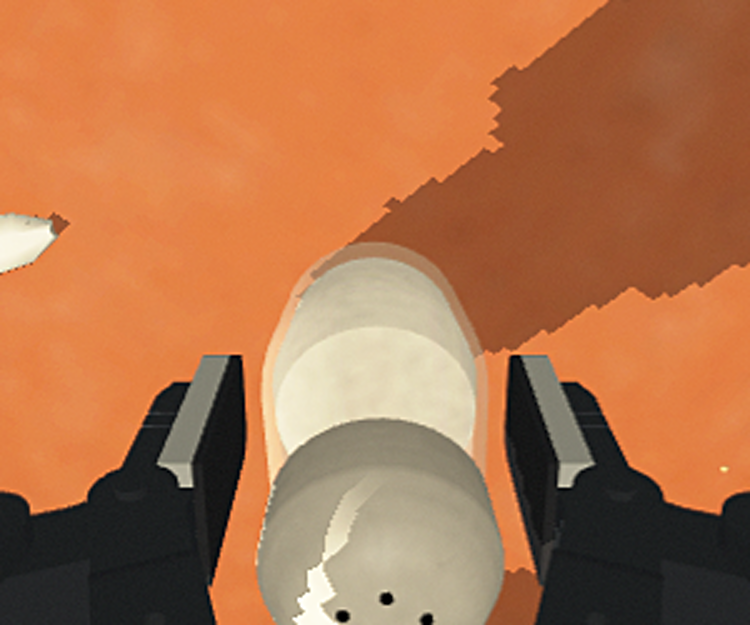

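View pics/s13.png

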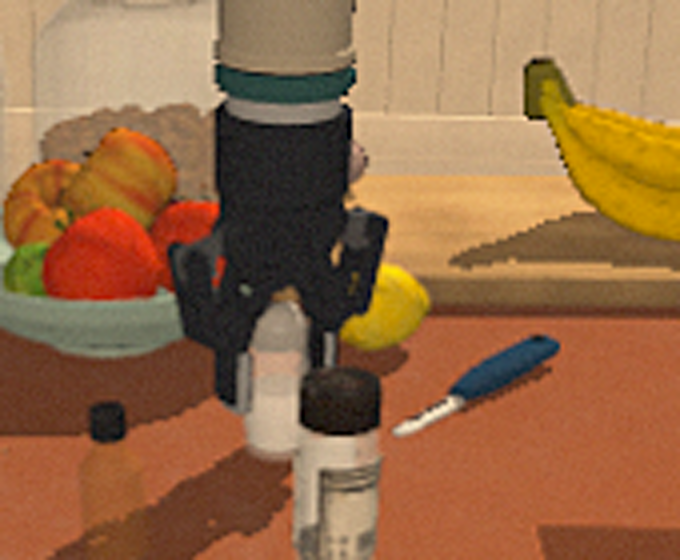

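```bash
python3 -m jog '[{"x":0,"y":0,"z":0,"ax":0,"ay":0,"az":0,"grip":46},{"x":0,"y":0,"z":0,"ax":0,"ay":0,"az":0,"grip":44},{"x":0,"y":0,"z":0,"ax":0,"ay":0,"az":0,"grip":40},{"x":0,"y":0,"z":0,"ax":0,"ay":0,"az":0,"grip":38},{"x":0,"y":0,"z":0,"ax":0,"ay":0,"az":0,"grip":38}]' | egrep 'pos|force|width'
python3 -m jog '[{"x":0,"y":-3,"z":0,"ax":0,"ay":0,"az":0,"grip":38},{"x":0,"y":-10,"z":0,"ax":0,"ay":0,"az":0,"grip":38},{"x":0,"y":-20,"z":0,"ax":0,"ay":0,"az":0,"grip":38}]'
python3 -c "
from h import *
i=get_image('side');crop(i,230,80,400,220,4,'s14.png')
delta([565.3,41.5,160],np.radians(35.7))"
```

```text
eef_pos: [462.8, -352.3, 37.4]
force: [-1.7, 0.7, 7.1]
width: 39.3
clock: 22.75
eef_pos: [462.1, -351.8, 56.6]
tool_rot: [-1.569, 0.0, 0.622]
force: [0.2, -0.4, -1.3]
width: 39.0
t 22.8 pos [ 463.1 -352.6   58.5] rot [-1.573e+00 -1.000e-03  6.220e-01] F [ 0.7 -0.4  0.6] w 39.4
delta xyz [ 312.7 -101.8  260.6]
rotvec [ 0.002 -0.001  0.001]
```

View pics/s14.png

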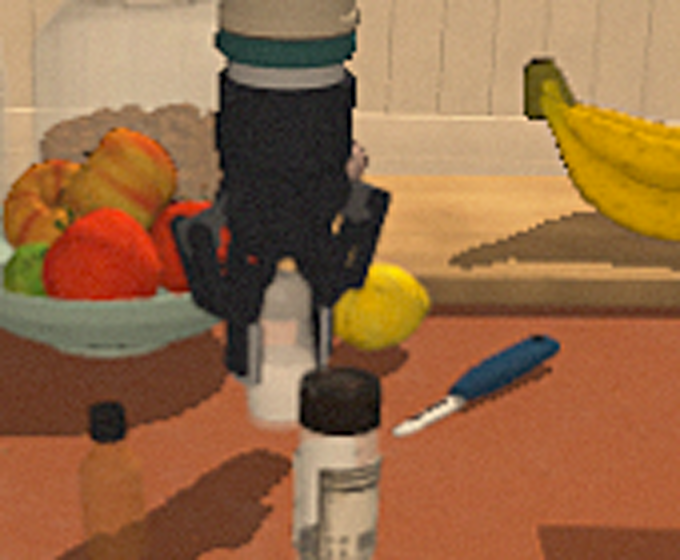

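```bash
python3 -m jog '[{"x":0,"y":-30,"z":0,"ax":0,"ay":0,"az":0,"grip":38},{"x":0,"y":-65,"z":0,"ax":0,"ay":0,"az":0,"grip":38},{"x":0,"y":-95,"z":0,"ax":0,"ay":0,"az":0,"grip":38},{"x":0,"y":-102,"z":0,"ax":0,"ay":0,"az":0,"grip":38},{"x":0,"y":-102,"z":0,"ax":0,"ay":0,"az":0,"grip":38}]'
python3 -c "
from h import *
i=get_image('side');crop(i,230,20,400,160,4,'s15.png')
p=read_state()['eef_pos'];print(p,[w2px(i,p+np.array([0,0,z])) for z in (0,-37)])
i=get_image('wrist');crop(i,130,120,430,370,2.5,'w15.png');print(w2px(i,p+np.array([0,0,53])),w2px(i,p-np.array([0,0,37])))
delta([565.3,41.5,160],np.radians(35.7))"
```

```text
clock: 23.3
eef_pos: [463.2, -352.5, 159.9]
tool_rot: [-1.573, -0.001, 0.622]
force: [-0.2, -0.5, -1.4]
width: 39.4
[ 462.42500545 -351.79702084  158.46851274] [array([300.65764894, 125.38238119]), array([300.27034447, 141.50832405])]
[281.77063211 377.78071217] [280.89705245 250.28006108]
t 23.4 pos [ 461.9 -351.4  157.6] rot [-1.569  0.     0.622] F [ 0.1  0.2 -1.3] w 39.2
delta xyz [313.   -2.1 259.1]
rotvec [-0.002 -0.001 -0.   ]
```

View pics/s15.png

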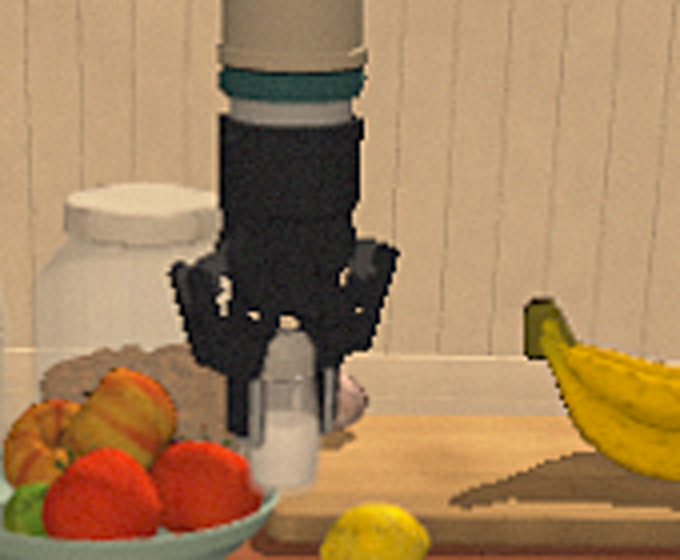

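View pics/w15.png

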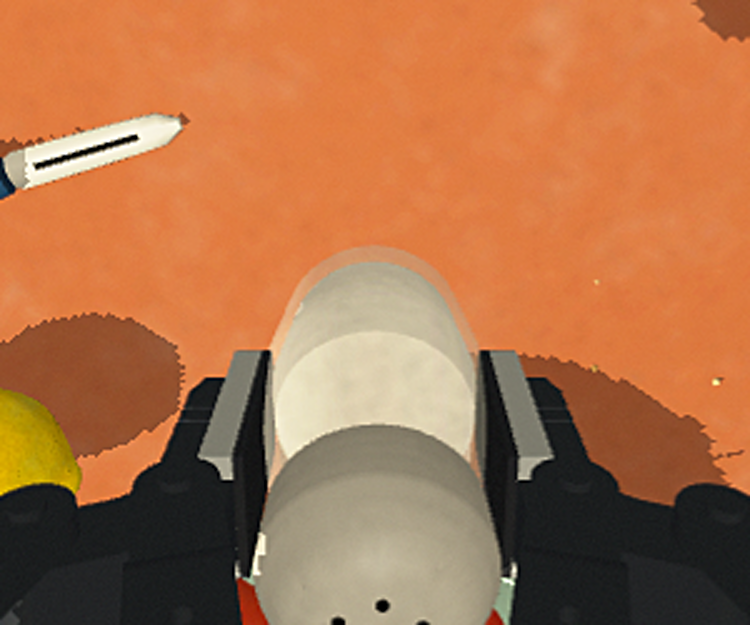

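```bash
python3 -c "
from h import *
i=get_image('wrist');s=read_state();p=s['eef_pos'];R=Ro.from_euler('xyz',s['tool_rot'])
for z in (-37,-32): print(R.inv().apply(px2world(i,280.5,218.8,p[2]+z)-p))
print(R.inv().apply(px2world(i,282.5,362,p[2]+53)-p))
crop(i,130,120,430,420,2,'w16.png')
i=get_image('top');crop(i,330,120,480,260,4,'t16.png');print(w2px(i,p+[0,0,-37]))
delta([565.3,41.5,158],np.radians(35.7))"
```

```text
[-0.13446512 37.05065904 18.58723338]
[-0.14635601 32.05565233 20.43248365]
[  0.30395682 -52.98584055   5.39042514]
[424.79532512 210.68786685]
t 23.5 pos [ 461.7 -351.3  157. ] rot [-1.568e+00  1.000e-03  6.220e-01] F [-1.1  0.5 -1.1] w 39.0
delta xyz [313.1  -0.6 258.9]
rotvec [-0.003 -0.001 -0.001]
```

View pics/w16.png

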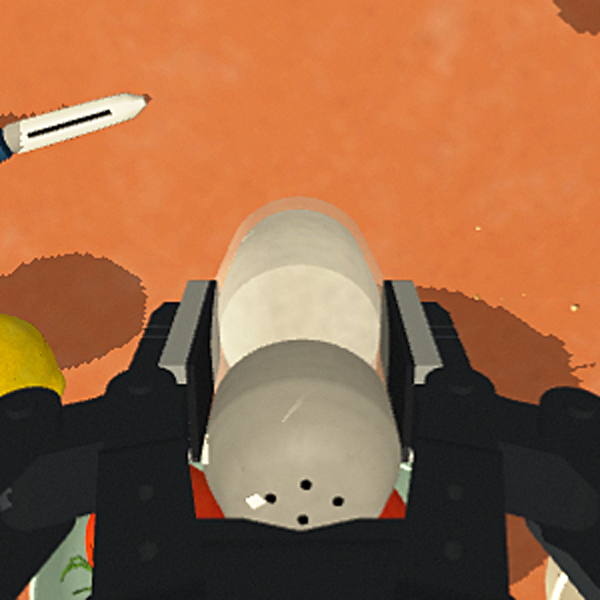

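```bash
python3 -m jog '[{"x":15,"y":-30,"z":12,"ax":0,"ay":0,"az":0,"grip":38},{"x":48,"y":-45,"z":40,"ax":0,"ay":0,"az":0,"grip":38},{"x":82,"y":-45,"z":68,"ax":0,"ay":0,"az":0,"grip":38},{"x":116,"y":-45,"z":96,"ax":0,"ay":0,"az":0,"grip":38},{"x":150,"y":-45,"z":124,"ax":0,"ay":0,"az":0,"grip":38}]'
python3 -m jog '[{"x":34,"y":0,"z":28,"ax":0,"ay":0,"az":0,"grip":38},{"x":68,"y":0,"z":56,"ax":0,"ay":0,"az":0,"grip":38},{"x":102,"y":0,"z":84,"ax":0,"ay":0,"az":0,"grip":38},{"x":136,"y":0,"z":112,"ax":0,"ay":0,"az":0,"grip":38},{"x":158,"y":0,"z":130,"ax":0,"ay":0,"az":0,"grip":38}]'
python3 -c "
from h import *
delta([564.7,42.3,110],np.radians(35.7))"
```

```text
clock: 24.0
eef_pos: [511.8, -162.1, 202.4]
tool_rot: [-1.569, 0.001, 0.622]
force: [1.8, 0.8, -0.3]
width: 39.0
clock: 24.5
eef_pos: [564.7, 38.2, 202.0]
tool_rot: [-1.568, 0.001, 0.626]
force: [0.2, 0.2, -1.7]
width: 39.2
t 24.5 pos [564.7  38.2 202. ] rot [-1.568e+00  1.000e-03  6.260e-01] F [ 0.2  0.2 -1.7] w 39.2
delta xyz [ 2.5 92.1  3.1]
rotvec [-0.002  0.003 -0.001]
```

```bash
python3 -m jog '[{"x":2,"y":25,"z":2,"ax":0,"ay":0,"az":0,"grip":38},{"x":2,"y":55,"z":2,"ax":0,"ay":0,"az":0,"grip":38},{"x":2,"y":78,"z":2,"ax":0,"ay":0,"az":0,"grip":38},{"x":2,"y":88,"z":2,"ax":0,"ay":0,"az":0,"grip":38},{"x":2,"y":92,"z":2,"ax":0,"ay":0,"az":0,"grip":38}]'
python3 -m jog '[{"x":0,"y":5,"z":0,"ax":0,"ay":0,"az":0,"grip":38},{"x":0,"y":10,"z":0,"ax":0,"ay":0,"az":0,"grip":38},{"x":0,"y":10,"z":0,"ax":0,"ay":0,"az":0,"grip":38},{"x":0,"y":10,"z":0,"ax":0,"ay":0,"az":0,"grip":38}]'
python3 -c "
from h import *
delta([564.7,42.3,90],np.radians(35.7))
i=get_image('wrist');crop(i,100,80,450,420,2,'w17.png')
i=get_image('side');crop(i,150,150,350,320,4,'s17.png')
delta([564.7,42.3,90],np.radians(35.7))
"
```

```text
clock: 25.0
eef_pos: [564.2, 36.4, 109.8]
tool_rot: [-1.569, 0.003, 0.622]
force: [-0.2, 0.1, -1.7]
width: 39.1
clock: 25.4
eef_pos: [565.7, 36.6, 102.0]
tool_rot: [-1.571, -0.001, 0.622]
force: [-0.1, 0.4, -0.1]
width: 39.2
t 25.4 pos [565.7  36.6 102. ] rot [-1.571e+00 -1.000e-03  6.220e-01] F [-0.1  0.4 -0.1] w 39.2
delta xyz [ 2.5 12.   5.2]
rotvec [ 0.    -0.001  0.001]
t 25.5 pos [565.7  36.6 102.1] rot [-1.571e+00 -1.000e-03  6.220e-01] F [-0.3 -0.4  0.4] w 39.2
delta xyz [ 2.5 12.1  5.2]
rotvec [ 0.    -0.001  0.001]
```

View pics/w17.png

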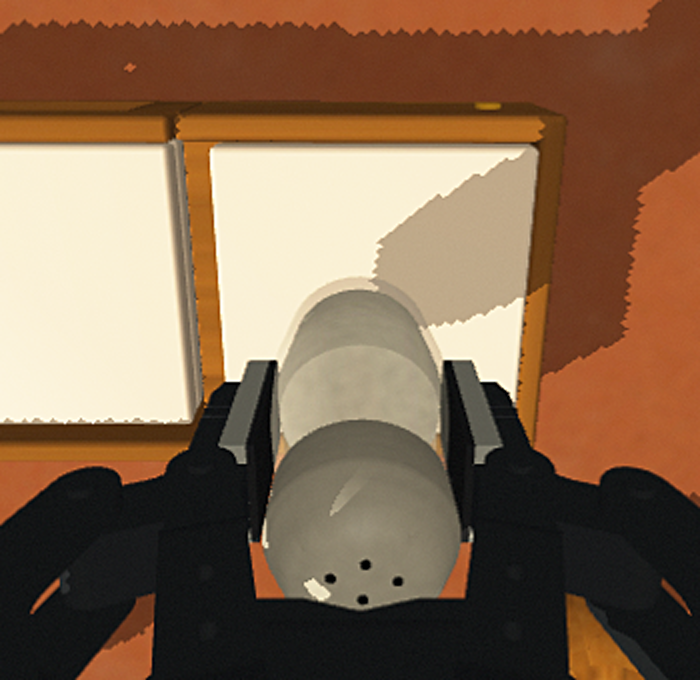

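View pics/s17.png

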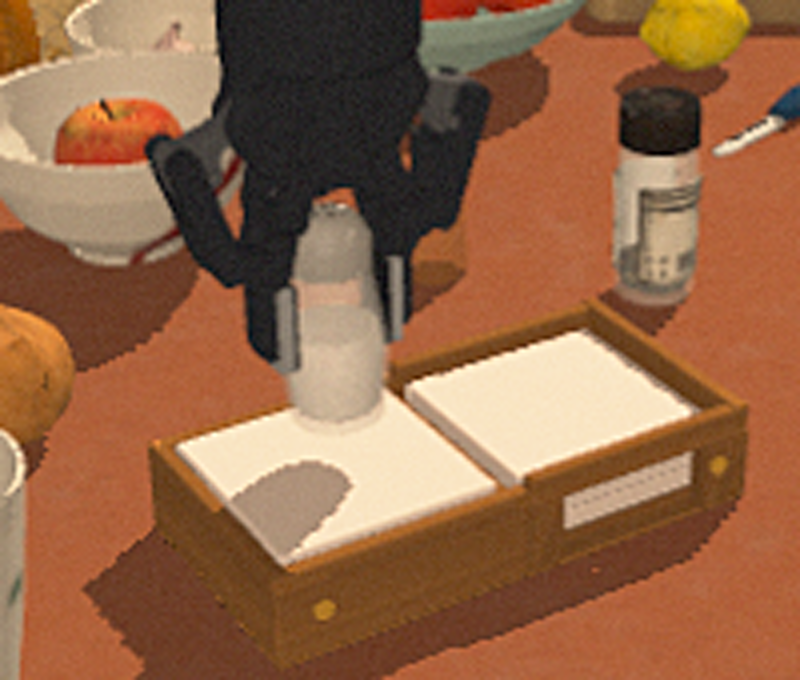

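```bash
python3 -c "
from h import *
i=get_image('wrist');s=read_state();p=s['eef_pos'];R=Ro.from_euler('xyz',s['tool_rot'])
a,b=[px2world(i,u/2+100,v/2+80,44) for u,v in [(210,147),(537,147)]]
print(a,b,np.linalg.norm(a-b));tz=R.apply([0,0,1]);c=(a+b)/2-48*tz;print('centre',c)
print('base far pt',R.inv().apply(px2world(i,280.5,80+277/2,p[2]-37)-p))
t=[565.3,41.5,0]
"
```

```text
[499.96990277  52.97649352  44.        ] [576.91341597 108.14285487  44.        ] 94.67645772042054
centre [566.40658163  41.54733384  44.0205754 ]
base far pt [-0.20879678 36.99159588 19.23043157]
```

```bash
python3 -m jog '[{"x":1.5,"y":3,"z":2.7,"ax":0,"ay":0,"az":0,"grip":38},{"x":2.9,"y":7,"z":5.4,"ax":0,"ay":0,"az":0,"grip":38},{"x":2.9,"y":11,"z":5.4,"ax":0,"ay":0,"az":0,"grip":38},{"x":2.9,"y":15,"z":5.4,"ax":0,"ay":0,"az":0,"grip":38},{"x":2.9,"y":16,"z":5.4,"ax":0,"ay":0,"az":0,"grip":38}]'
python3 -m jog '[{"x":0,"y":0,"z":0,"ax":0,"ay":0,"az":0,"grip":38},{"x":0,"y":0.5,"z":0,"ax":0,"ay":0,"az":0,"grip":38},{"x":0,"y":0.5,"z":0,"ax":0,"ay":0,"az":0,"grip":38}]'
```

```text
clock: 26.05
eef_pos: [564.1, 42.6, 84.8]
tool_rot: [-1.57, 0.001, 0.622]
force: [-1.0, 0.1, -0.0]
width: 39.0
clock: 26.35
eef_pos: [564.7, 42.6, 85.1]
tool_rot: [-1.571, -0.0, 0.622]
force: [0.8, -0.5, -0.9]
width: 39.0
```

```bash
python3 -m jog '[{"x":0,"y":0.5,"z":0,"ax":0,"ay":0,"az":0,"grip":38},{"x":0,"y":1,"z":0,"ax":0,"ay":0,"az":0,"grip":38},{"x":0,"y":1.4,"z":0,"ax":0,"ay":0,"az":0,"grip":38},{"x":0,"y":1.4,"z":0,"ax":0,"ay":0,"az":0,"grip":38}]'| egrep 'pos|force'
python3 -m jog '[{"x":0,"y":0.2,"z":0,"ax":0,"ay":0,"az":0,"grip":38},{"x":0,"y":0.4,"z":0,"ax":0,"ay":0,"az":0,"grip":38}]'| egrep 'pos|force'
python3 -m jog '[{"x":0,"y":0.2,"z":0,"ax":0,"ay":0,"az":0,"grip":38},{"x":0,"y":0.4,"z":0,"ax":0,"ay":0,"az":0,"grip":38}]'| egrep 'pos|force'
python3 -m jog '[{"x":0,"y":0.2,"z":0,"ax":0,"ay":0,"az":0,"grip":38},{"x":0,"y":0.4,"z":0,"ax":0,"ay":0,"az":0,"grip":38}]'| egrep 'pos|force'
```

```text
eef_pos: [564.5, 42.7, 83.6]
force: [-0.2, -0.6, -0.6]
eef_pos: [564.5, 42.7, 83.2]
force: [-1.3, -0.1, -0.8]
eef_pos: [564.6, 42.7, 82.8]
force: [-0.8, -0.8, -1.1]
eef_pos: [564.6, 42.7, 82.4]
force: [0.7, 0.2, -0.7]
```

```bash
python3 -m jog '[{"x":0,"y":0.2,"z":0,"ax":0,"ay":0,"az":0,"grip":38},{"x":0,"y":0.3,"z":0,"ax":0,"ay":0,"az":0,"grip":38}]'| egrep 'pos|force'
python3 -m jog '[{"x":0,"y":0.15,"z":0,"ax":0,"ay":0,"az":0,"grip":38},{"x":0,"y":0.3,"z":0,"ax":0,"ay":0,"az":0,"grip":38}]'| egrep 'pos|force'
python3 -m jog '[{"x":0,"y":0.15,"z":0,"ax":0,"ay":0,"az":0,"grip":38},{"x":0,"y":0.3,"z":0,"ax":0,"ay":0,"az":0,"grip":38}]'| egrep 'pos|force'
```

```text
eef_pos: [564.5, 42.7, 82.1]
force: [0.2, -0.0, -0.6]
eef_pos: [564.5, 42.7, 81.8]
force: [0.6, 0.3, -0.8]
eef_pos: [564.5, 42.7, 81.5]
force: [-0.2, -0.7, -0.8]
```

```bash
python3 -m jog '[{"x":0,"y":0.1,"z":0,"ax":0,"ay":0,"az":0,"grip":38},{"x":0,"y":0.2,"z":0,"ax":0,"ay":0,"az":0,"grip":38}]'| egrep 'pos|force'
python3 -m jog '[{"x":0,"y":0.1,"z":0,"ax":0,"ay":0,"az":0,"grip":38},{"x":0,"y":0.2,"z":0,"ax":0,"ay":0,"az":0,"grip":38}]'| egrep 'pos|force'
python3 -m jog '[{"x":0,"y":0.1,"z":0,"ax":0,"ay":0,"az":0,"grip":38},{"x":0,"y":0.2,"z":0,"ax":0,"ay":0,"az":0,"grip":38}]'| egrep 'pos|force'
```

```text
eef_pos: [564.5, 42.7, 81.4]
force: [0.1, -0.6, 0.1]
eef_pos: [564.5, 42.7, 81.3]
force: [-1.5, 0.2, 1.6]
eef_pos: [564.5, 42.7, 81.1]
force: [-0.5, 0.6, 2.4]
```

```bash
python3 -m jog '[{"x":0,"y":0,"z":0,"ax":0,"ay":0,"az":0,"grip":41},{"x":0,"y":0,"z":0,"ax":0,"ay":0,"az":0,"grip":43},{"x":0,"y":0,"z":0,"ax":0,"ay":0,"az":0,"grip":46},{"x":0,"y":0,"z":0,"ax":0,"ay":0,"az":0,"grip":50},{"x":0,"y":0,"z":0,"ax":0,"ay":0,"az":0,"grip":54}]'
python3 -c "
from h import *
i=get_image('wrist');crop(i,100,80,450,420,2,'w18.png')
i=get_image('side');crop(i,150,150,350,320,4,'s18.png')"
```

```text
clock: 29.05
eef_pos: [564.6, 42.7, 80.9]
tool_rot: [-1.571, -0.0, 0.622]
force: [-0.2, -0.6, 0.5]
width: 54.3
```

View pics/w18.png

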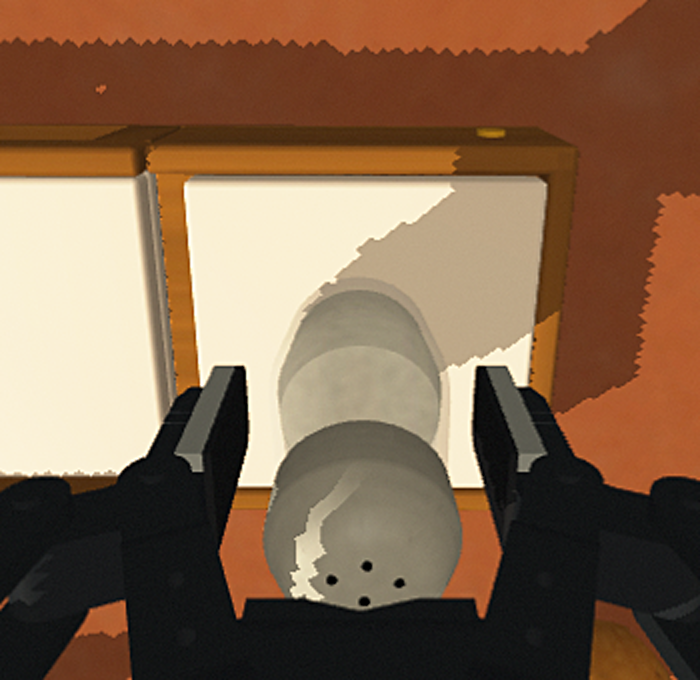

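View pics/s18.png

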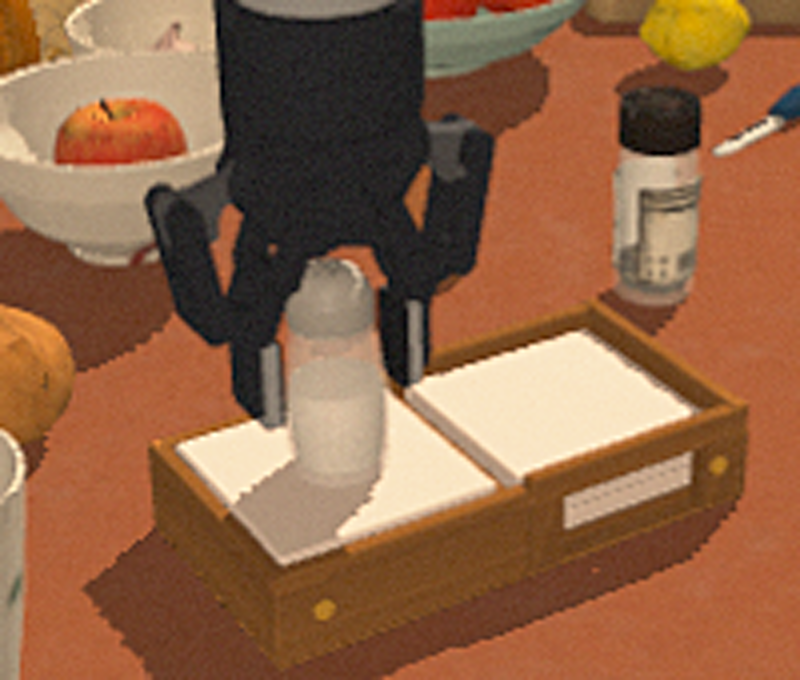

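```bash
python3 -m jog '[{"x":0,"y":0,"z":0,"ax":0,"ay":0,"az":0,"grip":70},{"x":0,"y":-3,"z":0,"ax":0,"ay":0,"az":0,"grip":75},{"x":0,"y":-20,"z":0,"ax":0,"ay":0,"az":0,"grip":75},{"x":0,"y":-55,"z":0,"ax":0,"ay":0,"az":0,"grip":75},{"x":0,"y":-95,"z":0,"ax":0,"ay":0,"az":0,"grip":75}]'
python3 -m jog '[{"x":0,"y":-40,"z":0,"ax":0,"ay":0,"az":0,"grip":75},{"x":-20,"y":-50,"z":30,"ax":0,"ay":0,"az":0,"grip":75},{"x":-40,"y":-50,"z":70,"ax":0,"ay":0,"az":0,"grip":75},{"x":-60,"y":-50,"z":110,"ax":0,"ay":0,"az":0,"grip":75},{"x":-80,"y":-50,"z":140,"ax":0,"ay":0,"az":0,"grip":75}]'
python3 -m jog '[{"x":-20,"y":-20,"z":40,"ax":0,"ay":0,"az":0,"grip":75},{"x":-40,"y":-20,"z":80,"ax":0,"ay":0,"az":0,"grip":75},{"x":-40,"y":-20,"z":80,"ax":0,"ay":0,"az":0,"grip":75}]'
python3 -c "
from h import *
i=get_image('top');crop(i,150,90,350,260,4,'t19.png')
i=get_image('side');crop(i,150,150,350,320,4,'s19.png')"
```

```text
clock: 29.65
eef_pos: [563.5, 42.6, 176.2]
tool_rot: [-1.569, 0.003, 0.622]
force: [1.2, 0.7, -0.3]
width: 74.7
clock: 30.15
eef_pos: [415.7, 111.1, 226.3]
tool_rot: [-1.57, -0.0, 0.623]
force: [-0.3, 0.2, -0.4]
width: 74.7
clock: 30.45
eef_pos: [333.6, 153.4, 246.2]
tool_rot: [-1.568, 0.002, 0.629]
force: [0.1, 0.6, -0.0]
width: 74.9
```

View pics/t19.png

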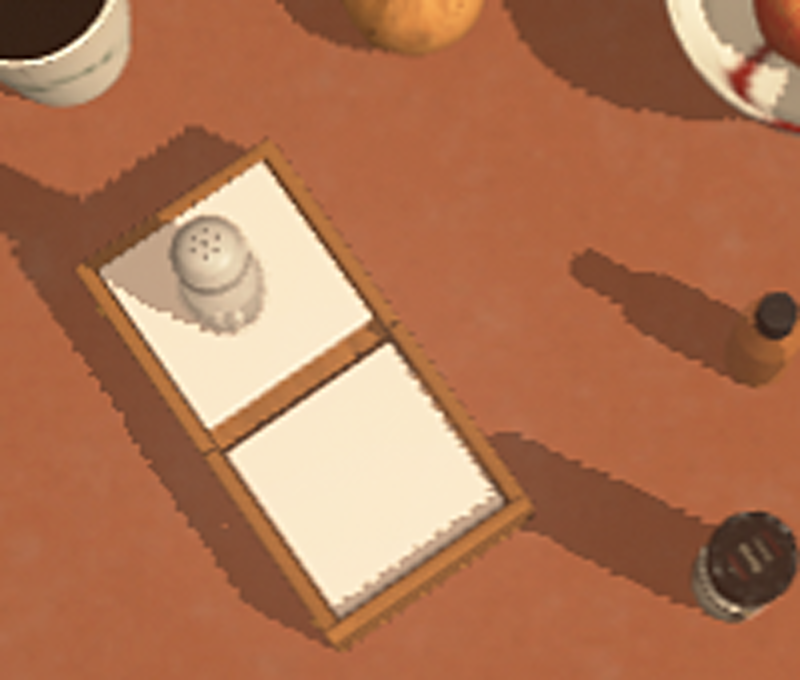

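View pics/s19.png

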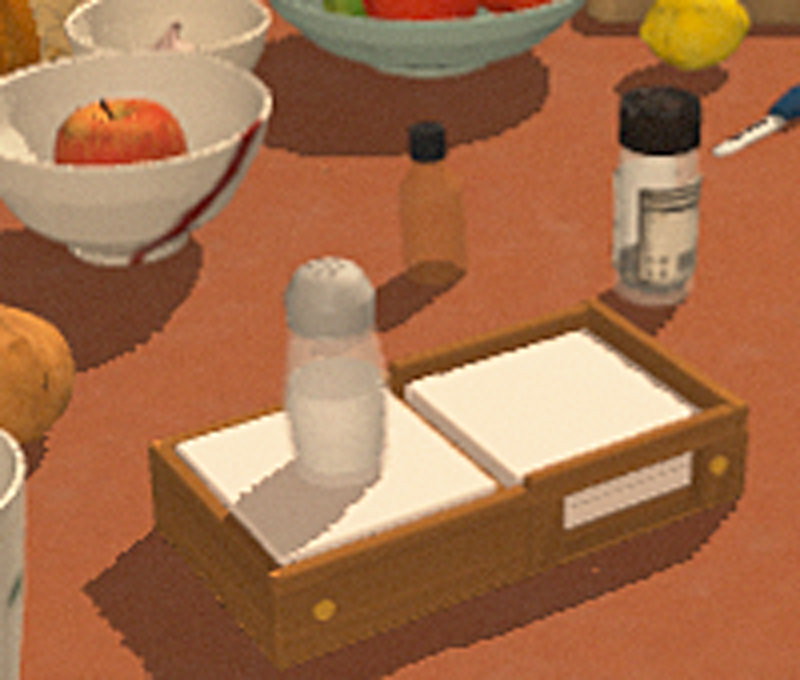

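```bash
python3 -c "
from h import *
i=get_image('top');f=lambda u,v:((u+.5)/4-.5+150,(v+.5)/4-.5+90)
print('cap',px2world(i,*f(206,243),134),'base near',px2world(i,*f(229,333),44))
t=[px2world(i,*f(*p),44) for p in [(262,161),(99,272),(210,430),(373,318)]];print(np.round(t,1),np.mean(t,0))
l=[px2world(i,*f(*p),42) for p in [(267,143),(79,269)]];m=np.mean(l,0)
a=np.radians(35.7);print('lip mid',m,'tile home pred',m[:2]-57*np.array([np.cos(a),np.sin(a)]))
s=read_state();print(s['clock'],s['force'],np.abs(s['qd']).max())"
```

```text
cap [565.44712271  42.20480915 134.        ] base near [545.84972722  44.0088898   44.        ]
[[631.8  30.5  44. ]
 [576.  108.   44. ]
 [498.6  51.7  44. ]
 [553.4 -25.   44. ]] [564.92284305  41.31659217  44.        ]
lip mid [609.81210604  73.41837492  42.        ] tile home pred [563.52334501  40.15652587]
30.6 [ 0.06464519 -0.27836605 -0.02691879] 0.025811533148237645
```

Tile is home, and the shaker is upright about 1 mm from its centre. Handing in.

```bash
python3 -c "
from cell import *
print(finish_job())"
```

```text
the job is handed in; nothing more can be done
None
```

I slid the top tile across onto the ledge and home against the far lip, then stood the salt shaker upright in the middle of it. The job was handed in at about 31 s of the 72 s allowed.

- **Tile:** I dragged it with shut fingertips, and the readings stayed at about 4.5 to 7.3 N. When the tile dropped off the edge of the stack the force fell to zero. I followed it down by feel, about 4 mm in all. The fingertips slipped about 4 mm over the tile at the end, once it had stopped against the lip.
- **Shaker:** I set it down with roughly 3 N before releasing it, and it stands upright.
- **Last pictures:** The top camera puts the tile's centre at about (565, 41) mm, flush at the lip. The home point I worked out from the lip edge was 1.8 mm short of that, which is within the calibration error. The shaker's cap is at about (565, 42) mm, so it stands about 1 mm from the tile's centre. By eye, the stack and the other two jars are where they were.
- **Disagreements:** While gripping, the finger opening read 39 mm on the 44 mm shaker, which I put down to soft pads without checking. The cameras and wrist view differed by a few millimetres on the shaker's position before the grasp. A closer look settled it, and the shaker was centred between the jaws.

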